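# Load the nest, wind it home and hang the driver on its balancer

### The job

Set up this screwdriving station: seat every aluminium end cap that is on the bench flat and square in a pocket of its own in the green nest, and with the nest loaded fold the red handle of the handwheel right up, then wind the wheel clockwise until the nest is fully home at its far stop and fold the handle flat again. After that pull the balancer's sprung hook down by its grip, hook it under the bail of the blue driver, and let it draw the driver up out of its saddle so that it hangs free. Do not knock over the jar.

Things in the scene. Friction and masses are not known exactly. Their poses are not given: they have to be found in the camera images.
- cap0_center (a point): aluminium cylinder end cap, a plain block 56 (its x) x 36 (its y) x 30 mm high (its z), 0.14 kg, two black bores and a brass dot on top; point at its centre, 15 mm above its underside. Two to four of the caps cap0..cap3 are present; they lie flat on the bench on the robot's side of the fixture. All are alike and fit any pocket, either way round
- cap1_center (a point): aluminium cylinder end cap, a plain block 56 (its x) x 36 (its y) x 30 mm high (its z), 0.14 kg, two black bores and a brass dot on top; point at its centre, 15 mm above its underside. Two to four of the caps cap0..cap3 are present; they lie flat on the bench on the robot's side of the fixture. All are alike and fit any pocket, either way round
- cap2_center (a point): aluminium cylinder end cap, a plain block 56 (its x) x 36 (its y) x 30 mm high (its z), 0.14 kg, two black bores and a brass dot on top; point at its centre, 15 mm above its underside. Two to four of the caps cap0..cap3 are present; they lie flat on the bench on the robot's side of the fixture. All are alike and fit any pocket, either way round
- cap3_center (a point): aluminium cylinder end cap, a plain block 56 (its x) x 36 (its y) x 30 mm high (its z), 0.14 kg, two black bores and a brass dot on top; point at its centre, 15 mm above its underside. Two to four of the caps cap0..cap3 are present; they lie flat on the bench on the robot's side of the fixture. All are alike and fit any pocket, either way round
- pocket0 (a point): one of four pockets in the green nest, 61 (x) x 41 mm (y), 10 mm deep, 3 mm chamfer; point at the centre of its floor; x along its long side, y along the nest's travel, z up. Pocket centres are 72 mm apart in x, 76 mm in y; the nest is 146 x 136 mm, its top 10 mm above the pocket floors. A seated cap has its centre 15 mm above the floor point and stands 20 mm proud of the nest
- pocket1 (a point): one of four pockets in the green nest, 61 (x) x 41 mm (y), 10 mm deep, 3 mm chamfer; point at the centre of its floor; x along its long side, y along the nest's travel, z up. Pocket centres are 72 mm apart in x, 76 mm in y; the nest is 146 x 136 mm, its top 10 mm above the pocket floors. A seated cap has its centre 15 mm above the floor point and stands 20 mm proud of the nest
- pocket2 (a point): one of four pockets in the green nest, 61 (x) x 41 mm (y), 10 mm deep, 3 mm chamfer; point at the centre of its floor; x along its long side, y along the nest's travel, z up. Pocket centres are 72 mm apart in x, 76 mm in y; the nest is 146 x 136 mm, its top 10 mm above the pocket floors. A seated cap has its centre 15 mm above the floor point and stands 20 mm proud of the nest
- pocket3 (a point): one of four pockets in the green nest, 61 (x) x 41 mm (y), 10 mm deep, 3 mm chamfer; point at the centre of its floor; x along its long side, y along the nest's travel, z up. Pocket centres are 72 mm apart in x, 76 mm in y; the nest is 146 x 136 mm, its top 10 mm above the pocket floors. A seated cap has its centre 15 mm above the floor point and stands 20 mm proud of the nest
- shuttle (a joint): travel of the green nest along its rails, m: 0 to 0.01 at the start (loading end, by the handwheel), 0.08 = home against its stop at the far end from the handwheel. The nest is driven by rack and pinion from the handwheel: travel = 0.01778 m per rad of the wheel; travel is along the +y axis of the pocket points
- crank (a joint): turn of the black handwheel, rad: 0 = end stop at the loading end, grows clockwise seen from above, 4.5 = nest fully home. About 0.12 Nm of friction
- fold (a joint): fold-out of the red crank handle, rad: 0 = folded flat across the wheel towards and past its centre, 1.57 = standing straight up at its stop; it stays where it is put (light friction)
- wheel_axis (a point): centre of the black handwheel (110 mm diameter, upright axis) on the top face of the wheel; the wheel's top is 55 mm above the bench and sits on a blue gear box on the fixture; axes as for the pocket points
- handle_pivot (a point): the hinge of the red folding handle, 45 mm out from the wheel's axis and 14 mm above its top face; turns with the wheel. The hinge pin is level and lies along the wheel's tangent, so the handle rises in the upright plane through the wheel's axis
- handle_end (a point): point on the centre line of the red handle, 45 mm from its hinge. The grip is a round sleeve 18 to 19 mm across that turns freely on its spindle, from 12 to 60 mm from the hinge; folded, its underside is 5 mm clear of the wheel
- hook (a joint): how far the balancer's hook is pulled down, m: 0 = drawn right up (where its spring holds it), stop at 0.17. The spring pull needs about 7 N to start and 9 N at full stroke; moves are damped (15 N per m/s). With the driver hung on it, it still draws right up by itself. Hook, rod and grip hang on a yellow jib that swings level about the grey column, 0.7 rad either way, and stays where it is left
- hook_seat (a point): point in the bend of the red hook where the bail wire rests. The hook is a J seen along the jib: stem on the side of +y, open upwards, its tip on the -y side (y: across the jib). Inside width 20 mm; its lowest point is 10 mm below this point, the tip's top 15 mm above it, the tip's outer side 19 mm to -y; x: along the jib back to the column, whose axis is 220 mm away, z up. Drawn up it is 232 mm above the bench
- hook_grip (a point): centre of the black rubber pull grip of the hook, a level bar 70 mm long (along the jib, x) and 22 x 22 mm in section; it is 98 mm from the hook's stem on the side away from the column (so 318 mm from the column axis) and 94 mm above the hook_seat point, 325 mm above the bench when drawn up. Rigid with the hook. Above the rod a 40 mm spring tube comes down to 0.375 m above the bench
- driver_bail (a point): top of the arched bail of the blue driver: centre of its 6 mm wire at mid-arch, 94 mm above the driver's underside, 119 mm above the bench at the start. The arch spans 60 mm along this point's x (the driver's length); 49 mm is free between body and wire at the middle, 6 mm less at its ends. The hook gets in by swinging the jib to the robot's right, tip first under the arch
- driver: the blue cordless driver (0.45 kg, 42 mm body, 220 mm long), lying level in a grey saddle at the start; origin on its underside below the bail, x along its body towards the bit, z up
- jar: jar of thread compound with a red lid, 48 mm across, 75 mm tall, upright on the bench at the robot's right; origin at the centre of its underside
Not all that is in view belongs to the job. Leave any purple look-alike of the part that bears cap0_center alone.

How it is judged (in metres and radians):
On the way, in this order (a step that is already met when the one before it is completed fails the run):
1. every end cap present is seated in a pocket while the nest is still at the loading end (((horizontal distance between cap0_center and pocket0 below 0.008 m and z of cap0_center in the frame of pocket0 below 0.018 m and angle between the z axis of cap0_center and the z axis of pocket0, either way round below 0.06 rad and angle between the x axis of cap0_center and the x axis of pocket0, either way round below 0.12 rad) or (horizontal distance between cap0_center and pocket1 below 0.008 m and z of cap0_center in the frame of pocket1 below 0.018 m and angle between the z axis of cap0_center and the z axis of pocket1, either way round below 0.06 rad and angle between the x axis of cap0_center and the x axis of pocket1, either way round below 0.12 rad) or (horizontal distance between cap0_center and pocket2 below 0.008 m and z of cap0_center in the frame of pocket2 below 0.018 m and angle between the z axis of cap0_center and the z axis of pocket2, either way round below 0.06 rad and angle between the x axis of cap0_center and the x axis of pocket2, either way round below 0.12 rad) or (horizontal distance between cap0_center and pocket3 below 0.008 m and z of cap0_center in the frame of pocket3 below 0.018 m and angle between the z axis of cap0_center and the z axis of pocket3, either way round below 0.06 rad and angle between the x axis of cap0_center and the x axis of pocket3, either way round below 0.12 rad)) and ((horizontal distance between cap1_center and pocket0 below 0.008 m and z of cap1_center in the frame of pocket0 below 0.018 m and angle between the z axis of cap1_center and the z axis of pocket0, either way round below 0.06 rad and angle between the x axis of cap1_center and the x axis of pocket0, either way round below 0.12 rad) or (horizontal distance between cap1_center and pocket1 below 0.008 m and z of cap1_center in the frame of pocket1 below 0.018 m and angle between the z axis of cap1_center and the z axis of pocket1, either way round below 0.06 rad and angle between the x axis of cap1_center and the x axis of pocket1, either way round below 0.12 rad) or (horizontal distance between cap1_center and pocket2 below 0.008 m and z of cap1_center in the frame of pocket2 below 0.018 m and angle between the z axis of cap1_center and the z axis of pocket2, either way round below 0.06 rad and angle between the x axis of cap1_center and the x axis of pocket2, either way round below 0.12 rad) or (horizontal distance between cap1_center and pocket3 below 0.008 m and z of cap1_center in the frame of pocket3 below 0.018 m and angle between the z axis of cap1_center and the z axis of pocket3, either way round below 0.06 rad and angle between the x axis of cap1_center and the x axis of pocket3, either way round below 0.12 rad)) and ((horizontal distance between cap2_center and pocket0 below 0.008 m and z of cap2_center in the frame of pocket0 below 0.018 m and angle between the z axis of cap2_center and the z axis of pocket0, either way round below 0.06 rad and angle between the x axis of cap2_center and the x axis of pocket0, either way round below 0.12 rad) or (horizontal distance between cap2_center and pocket1 below 0.008 m and z of cap2_center in the frame of pocket1 below 0.018 m and angle between the z axis of cap2_center and the z axis of pocket1, either way round below 0.06 rad and angle between the x axis of cap2_center and the x axis of pocket1, either way round below 0.12 rad) or (horizontal distance between cap2_center and pocket2 below 0.008 m and z of cap2_center in the frame of pocket2 below 0.018 m and angle between the z axis of cap2_center and the z axis of pocket2, either way round below 0.06 rad and angle between the x axis of cap2_center and the x axis of pocket2, either way round below 0.12 rad) or (horizontal distance between cap2_center and pocket3 below 0.008 m and z of cap2_center in the frame of pocket3 below 0.018 m and angle between the z axis of cap2_center and the z axis of pocket3, either way round below 0.06 rad and angle between the x axis of cap2_center and the x axis of pocket3, either way round below 0.12 rad)) and ((horizontal distance between cap3_center and pocket0 below 0.008 m and z of cap3_center in the frame of pocket0 below 0.018 m and angle between the z axis of cap3_center and the z axis of pocket0, either way round below 0.06 rad and angle between the x axis of cap3_center and the x axis of pocket0, either way round below 0.12 rad) or (horizontal distance between cap3_center and pocket1 below 0.008 m and z of cap3_center in the frame of pocket1 below 0.018 m and angle between the z axis of cap3_center and the z axis of pocket1, either way round below 0.06 rad and angle between the x axis of cap3_center and the x axis of pocket1, either way round below 0.12 rad) or (horizontal distance between cap3_center and pocket2 below 0.008 m and z of cap3_center in the frame of pocket2 below 0.018 m and angle between the z axis of cap3_center and the z axis of pocket2, either way round below 0.06 rad and angle between the x axis of cap3_center and the x axis of pocket2, either way round below 0.12 rad) or (horizontal distance between cap3_center and pocket3 below 0.008 m and z of cap3_center in the frame of pocket3 below 0.018 m and angle between the z axis of cap3_center and the z axis of pocket3, either way round below 0.06 rad and angle between the x axis of cap3_center and the x axis of pocket3, either way round below 0.12 rad)) and value of joint shuttle below 0.02 m), for 0.2 s.
2. the red handle is folded up (over 1.35 rad) with the nest still at the loading end (value of joint fold above 1.35 rad and value of joint shuttle below 0.025 m), for 0.1 s.
3. the nest is wound home (over 76 mm of its 80 mm) (value of joint shuttle above 0.076 m), for 0.2 s.
4. the hook is pulled down by over 90 mm (value of joint hook above 0.09 m), for 0.1 s.
At the end, for the whole second after the job is handed in: Each cap seated in a pocket (8 mm of centre, at most 3 mm high, level 0.06 rad, square 0.12 rad); nest over 75 mm home; handle under 0.3 rad; driver's bail in the hook (within 15 mm of its seat), hook drawn up to within 30 mm, driver over 90 mm up, level within 0.45 rad, under 0.1 m/s (((horizontal distance between cap0_center and pocket0 below 0.008 m and z of cap0_center in the frame of pocket0 below 0.018 m and angle between the z axis of cap0_center and the z axis of pocket0, either way round below 0.06 rad and angle between the x axis of cap0_center and the x axis of pocket0, either way round below 0.12 rad) or (horizontal distance between cap0_center and pocket1 below 0.008 m and z of cap0_center in the frame of pocket1 below 0.018 m and angle between the z axis of cap0_center and the z axis of pocket1, either way round below 0.06 rad and angle between the x axis of cap0_center and the x axis of pocket1, either way round below 0.12 rad) or (horizontal distance between cap0_center and pocket2 below 0.008 m and z of cap0_center in the frame of pocket2 below 0.018 m and angle between the z axis of cap0_center and the z axis of pocket2, either way round below 0.06 rad and angle between the x axis of cap0_center and the x axis of pocket2, either way round below 0.12 rad) or (horizontal distance between cap0_center and pocket3 below 0.008 m and z of cap0_center in the frame of pocket3 below 0.018 m and angle between the z axis of cap0_center and the z axis of pocket3, either way round below 0.06 rad and angle between the x axis of cap0_center and the x axis of pocket3, either way round below 0.12 rad)) and ((horizontal distance between cap1_center and pocket0 below 0.008 m and z of cap1_center in the frame of pocket0 below 0.018 m and angle between the z axis of cap1_center and the z axis of pocket0, either way round below 0.06 rad and angle between the x axis of cap1_center and the x axis of pocket0, either way round below 0.12 rad) or (horizontal distance between cap1_center and pocket1 below 0.008 m and z of cap1_center in the frame of pocket1 below 0.018 m and angle between the z axis of cap1_center and the z axis of pocket1, either way round below 0.06 rad and angle between the x axis of cap1_center and the x axis of pocket1, either way round below 0.12 rad) or (horizontal distance between cap1_center and pocket2 below 0.008 m and z of cap1_center in the frame of pocket2 below 0.018 m and angle between the z axis of cap1_center and the z axis of pocket2, either way round below 0.06 rad and angle between the x axis of cap1_center and the x axis of pocket2, either way round below 0.12 rad) or (horizontal distance between cap1_center and pocket3 below 0.008 m and z of cap1_center in the frame of pocket3 below 0.018 m and angle between the z axis of cap1_center and the z axis of pocket3, either way round below 0.06 rad and angle between the x axis of cap1_center and the x axis of pocket3, either way round below 0.12 rad)) and ((horizontal distance between cap2_center and pocket0 below 0.008 m and z of cap2_center in the frame of pocket0 below 0.018 m and angle between the z axis of cap2_center and the z axis of pocket0, either way round below 0.06 rad and angle between the x axis of cap2_center and the x axis of pocket0, either way round below 0.12 rad) or (horizontal distance between cap2_center and pocket1 below 0.008 m and z of cap2_center in the frame of pocket1 below 0.018 m and angle between the z axis of cap2_center and the z axis of pocket1, either way round below 0.06 rad and angle between the x axis of cap2_center and the x axis of pocket1, either way round below 0.12 rad) or (horizontal distance between cap2_center and pocket2 below 0.008 m and z of cap2_center in the frame of pocket2 below 0.018 m and angle between the z axis of cap2_center and the z axis of pocket2, either way round below 0.06 rad and angle between the x axis of cap2_center and the x axis of pocket2, either way round below 0.12 rad) or (horizontal distance between cap2_center and pocket3 below 0.008 m and z of cap2_center in the frame of pocket3 below 0.018 m and angle between the z axis of cap2_center and the z axis of pocket3, either way round below 0.06 rad and angle between the x axis of cap2_center and the x axis of pocket3, either way round below 0.12 rad)) and ((horizontal distance between cap3_center and pocket0 below 0.008 m and z of cap3_center in the frame of pocket0 below 0.018 m and angle between the z axis of cap3_center and the z axis of pocket0, either way round below 0.06 rad and angle between the x axis of cap3_center and the x axis of pocket0, either way round below 0.12 rad) or (horizontal distance between cap3_center and pocket1 below 0.008 m and z of cap3_center in the frame of pocket1 below 0.018 m and angle between the z axis of cap3_center and the z axis of pocket1, either way round below 0.06 rad and angle between the x axis of cap3_center and the x axis of pocket1, either way round below 0.12 rad) or (horizontal distance between cap3_center and pocket2 below 0.008 m and z of cap3_center in the frame of pocket2 below 0.018 m and angle between the z axis of cap3_center and the z axis of pocket2, either way round below 0.06 rad and angle between the x axis of cap3_center and the x axis of pocket2, either way round below 0.12 rad) or (horizontal distance between cap3_center and pocket3 below 0.008 m and z of cap3_center in the frame of pocket3 below 0.018 m and angle between the z axis of cap3_center and the z axis of pocket3, either way round below 0.06 rad and angle between the x axis of cap3_center and the x axis of pocket3, either way round below 0.12 rad)) and value of joint shuttle above 0.075 m and value of joint fold below 0.3 rad and distance between driver_bail and hook_seat below 0.015 m and value of joint hook below 0.03 m and height (world z) of driver above 0.09 m and linear speed of driver below 0.1 m/s and angle between driver's own z axis and vertical below 0.45 rad); the robot touches nothing.
It fails at once if the jar is knocked over (tilted by more than 0.6 rad) (angle between jar's own z axis and vertical above 0.6 rad).
Of cap0, cap1, cap2, cap3 only 2 to 4 are there at a start; the rules pass over those that are not, and their reading is None.
At some moment in a run one of cap0, cap1, cap2, cap3 may be knocked a few centimetres aside while the robot is not near it.
It also fails if it takes over 210 s, if anything falls off the work surface, if the arm or the gripper's body presses on something with over 40 N, if the wrist force passes 120 N, or if a joint passes its speed limit or range.

### The arm

A 6-joint arm with a two-finger parallel gripper is mounted at the origin on the work surface. World frame = base frame: x ahead of the robot, y to its left, z up, the work surface at z = 0. Lengths are in m, angles in degrees, forces in N, time in s.
With the tool pointing down it reaches from about 0.35 to 0.875 m from the base axis. Payload 4.2 kg.
Tool frame: the origin (TCP) lies on the centre line of the jaws, within the pads' length; the fingertips stand 11 mm ahead of it and the grasp point (between the pads) lies 8 mm behind it; z points along the fingers, y is the line along which they close (so a half turn about z gives the same grasp; the last joint's range is limited). The gripper opens to 87 mm and grips with 3 to 60 N. Pads are 19 mm wide; open, the fingers measure 117 mm over their backs; the gripper's body (75 mm by 190 mm) begins 51 mm behind the grasp point.
Start: joints at [-54.339, 22.042, 0.453, 0, -68.411, -14.817], TCP at [0.222, -0.584, 0.234] pointing down, gripper open.
Joint ranges: [-179.83, 179.83], [-69.29, 118.12], [-61.27, 80.66], [-181.25, 117.63], [-171.15, -9.14], [-177.46, 177.46]. Speed limits (degrees/s): [159.86, 159.86, 180, 180, 180, 180].

### API

Orientations are given as a 3x3 rotation matrix whose columns are the frame's x, y, z axes.
In Python, from station import r gives the robot as it stands.
- The arm moves only by the tool servo_tool, never from a script. Its argument "commands" is a list that holds one entry, the list of rows, each a list of 7 numbers: the closure, from 0 (fully open) to 1 (shut), then the shift along the tool's x, y, z in mm, then the turn, a rotation vector about the tool's x, y, z in rad. In form: [[[claw, x, y, z, ax, ay, az], ...]]. A call has exactly 5 rows; each row is the pose to reach, as a shift and turn from the pose commanded when the call began, along the tool's axes at that moment; what a row does not reach only later rows make up. A row lasts 1/10 s, in which the tool goes at most 50 mm and 8.59 degrees, less where a joint would pass 70% of its speed; a pose out of reach is approached as far as the arm can. A call with a gripper value outside its range is refused whole. The fingers move at their own pace and stop on an object; the grip force is fixed at half the most. Time passes only in rows, so rows that repeat a pose let the fingers close, or fill a call up. It gives the time, the measured TCP pose, the force, the opening and the grip force at its end, in the units of the state.
- r.sense(): the state, without advancing time (a new reading comes with each control period).
- r.capture(name): name is "side" or "top"; returns a dict with "pixels" (420x560x3 uint8, red, green, blue), "camera_matrix" (3x3 intrinsics, pixels), "R" (3x3) and "t" (3): a world point X has camera coordinates R X + t. Camera axes: x right, y down, z forward; pixel columns grow to the right and rows downward; lengths in m; the calibration is good to about 2 mm. A picture is of the moment at which its call begins. There is no depth.
- r.finish_job(): hands the job in; it is judged then, once.
The state is a dict: "time_s": time; "joints": joint angles; "joint_velocities": joint speeds; "effort": joint torques, N m; "tcp_pos": TCP position; "ee_rot": TCP orientation; "wrist_force": force on the tool from outside, world axes, zero at the start; "moment": the same for the moment, N m; "gripper_width": opening from 0.0 (shut) to 1.0 (fully open); "gripper_force": force on a finger pad.
Only numpy, scipy, OpenCV 4.12 (cv2) and the standard library are available. Lean on these libraries where they do the work, as an engineer would, in place of code of your own. Each camera call takes 0.05 s, during which the arm holds its last target. There are 200 camera calls.

## Working session

There is one attempt and no reset: what is moved stays moved. The work goes in short steps, Python scripts to look and compute and a tool call to move; the robot and the scene stay as the last step left them, time stands still between calls to the robot, and variables do not carry over. Pictures are saved under pics/ and viewed, at most 14 in all, crops included, and the job is handed in when it is done.

Besides the shell and the picture viewer there is one more tool, called after "Emit:" by a JSON object that holds its "fn" and its "kwargs". servo_tool: Moves the arm, as the interface text tells. Its arguments: {"type":"object","properties":{"commands":{"type":"array","items":{"type":"array","items":{"type":"array","items":{"type":"number"}}}}},"required":["commands"]}

```bash
ls; mkdir -p pics
python3 - <<'E'
from station import r
import cv2,json
for n in("side","top"):
    c=r.capture(n); cv2.imwrite(f"pics/{n}0.png",cv2.resize(c["pixels"][:,:,::-1],(800,600),interpolation=cv2.INTER_CUBIC))
    print(n,c["camera_matrix"].tolist(),c["R"].round(4).tolist(),c["t"].round(4).tolist())
s=r.sense(); print(s["time_s"],s["tcp_pos"],s["ee_rot"],s["wrist_force"],s["gripper_width"])
E
```

```text
pics
side [[412.443397303247, 0.0, 283.2067158835974], [0.0, 412.443397303247, 209.89946803499805], [0.0, 0.0, 1.0]] [[-0.8356, -0.5494, -0.0009], [-0.3345, 0.51, -0.7925], [0.4358, -0.6619, -0.6099]] [0.3817, 0.3509, 0.9255]
top [[521.1645757190759, 0.0, 285.0808592989666], [0.0, 521.1645757190759, 213.95265096278197], [0.0, 0.0, 1.0]] [[-0.0008, -1.0, -0.0083], [-0.995, 0.0017, -0.0996], [0.0997, 0.0082, -0.995]] [-0.0881, 0.5328, 1.3263]
0.1 [ 0.22219855 -0.5835904   0.23256268] [[-9.34631409e-01 -3.55617070e-01 -7.93225315e-04]
 [-3.55617945e-01  9.34629594e-01  1.84361956e-03]
 [ 8.57492676e-05  2.00518990e-03 -9.99997986e-01]] [-0.1574666   0.55978352  1.05225659] 0.9991963654419098
```

View pics/top0.png

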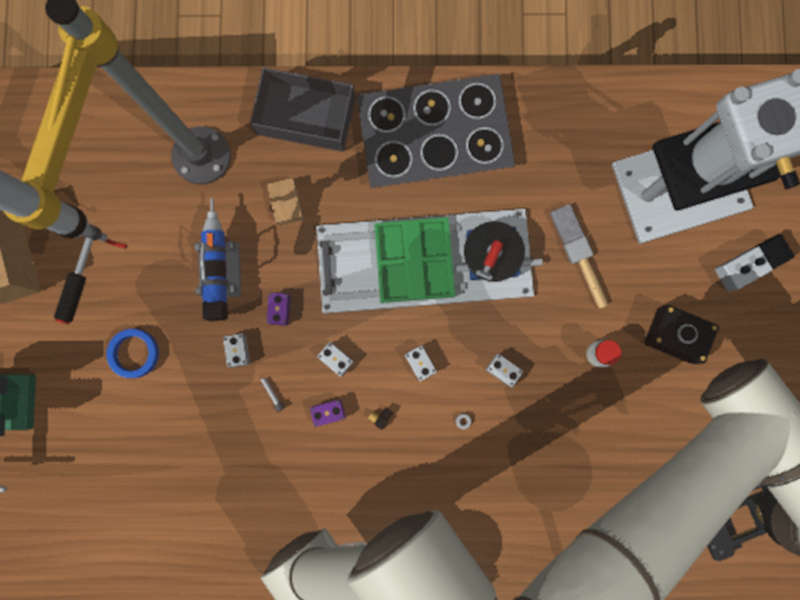

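View pics/side0.png

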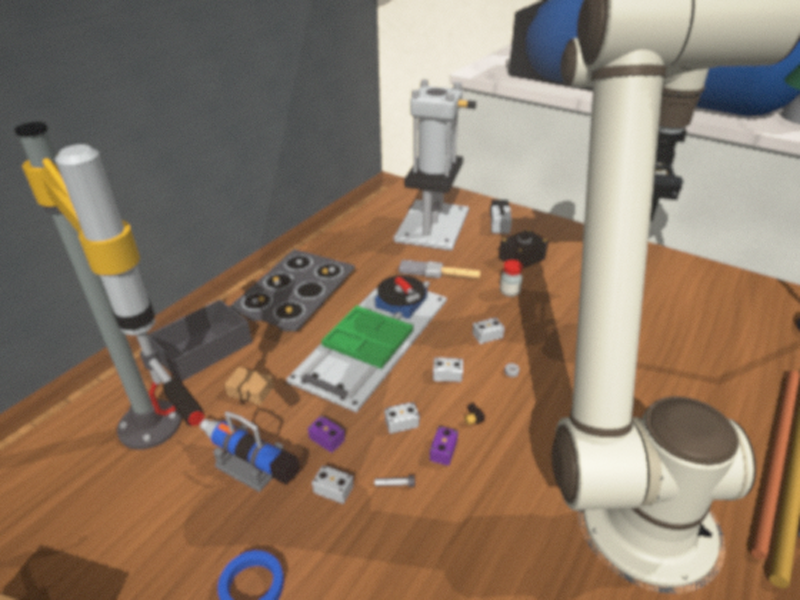

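Both views are clear. In the 800x600 top view the caps are at (236,349), (335,358), (420,362) and (505,369), the nest at (415,259), the wheel at (495,250), the driver at (213,265), the column base at (201,155), the hook near (95,235), and the jar at (603,352). Purple look-alikes are at (278,308) and (327,411).

```bash
cat > h.py <<'E'
from station import r
import numpy as np, cv2
from scipy.spatial.transform import Rotation as Ro
from scipy.optimize import least_squares
def proj(c,X):
    p=(np.atleast_2d(X)@c["R"].T+c["t"])@c["camera_matrix"].T; return p[:,:2]/p[:,2:]
def unproj(c,uv,z):
    uv=np.atleast_2d(uv); d=np.c_[uv,np.ones(len(uv))]@np.linalg.inv(c["camera_matrix"]).T@c["R"]
    o=-c["R"].T@c["t"]; return o+d*((z-o[2])/d[:,2])[:,None]
def tri(cs,uvs):
    f=lambda X:np.concatenate([(proj(c,X)[0]-u) for c,u in zip(cs,uvs)])
    s=least_squares(f,[.6,0,.1]); return s.x,np.abs(s.fun).max()
def blobs(mask,lo,hi):
    n,l,st,ce=cv2.connectedComponentsWithStats(mask.astype(np.uint8))
    return [(l==i) for i in range(1,n) if lo<st[i,4]<hi]
def rect(m):
    k=cv2.findContours(m.astype(np.uint8),0,1)[0]; k=max(k,key=cv2.contourArea); return k,cv2.minAreaRect(k)
def save(c,name,box=None,s=1.4285):
    p=c["pixels"][:,:,::-1]
    if box: x0,y0,x1,y1=box; p=p[y0:y1,x0:x1]
    cv2.imwrite("pics/"+name,cv2.resize(p,None,fx=s,fy=s,interpolation=cv2.INTER_CUBIC))
def caps(c):
    p=c["pixels"]; hsv=cv2.cvtColor(p,cv2.COLOR_RGB2HSV); m=(hsv[:,:,1]<45)&(hsv[:,:,2]>110)
    m=cv2.morphologyEx(m.astype(np.uint8),cv2.MORPH_CLOSE,np.ones((5,5)))
    out=[]
    for b in blobs(m,180,600):
        k,q=rect(b); (u,v),(w,h),a=q
        W=unproj(c,cv2.boxPoints(q),.03); e=[W[1]-W[0],W[2]-W[1]]; L=[np.linalg.norm(x) for x in e]
        d=e[int(np.argmax(L))]; out.append(((u,v),W.mean(0)[:2].round(4),np.round(np.array(L)*1e3),round(float(np.degrees(np.arctan2(d[1],d[0])))%180,1)))
    return out
def tgt(pos,yaw):
    "shift (mm, tool axes) and rotvec to reach TCP pos, pointing down, tool y axis at world angle yaw deg (mod 180)"
    s=r.sense(); R0=np.array(s["ee_rot"]); best=None
    for y in (yaw,yaw+180):
        a=np.radians(y); ty=np.array([np.cos(a),np.sin(a),0]); tz=np.array([0,0,-1]); R=np.c_[np.cross(ty,tz),ty,tz]
        w=Ro.from_matrix(R0.T@R).as_rotvec()
        if best is None or np.linalg.norm(w)<np.linalg.norm(best): best=w
    return (R0.T@(np.array(pos)-s["tcp_pos"])*1e3).round(1),best.round(3)
E
python3 - <<'E'
from h import *
T=r.capture("top");S=r.capture("side")
for x in caps(T): print(x)
Q=[]
for c in(T,S):
    h=cv2.cvtColor(c["pixels"],cv2.COLOR_RGB2HSV); m=(h[:,:,0]>45)&(h[:,:,0]<80)&(h[:,:,1]>120)
    m=cv2.morphologyEx(m.astype(np.uint8),cv2.MORPH_CLOSE,np.ones((3,3)))
    b=max(blobs(m,800,9000),key=lambda x:x.sum()); k,q=rect(b)
    ap=cv2.approxPolyDP(cv2.convexHull(k),4,True)[:,0]; Q.append(ap); print(b.sum(),q,ap.tolist())
save(T,"t1.png",(210,130,390,290),4.4)
save(S,"s1.png",(190,170,320,290),5)
E
```

```text
((520.4000854492188, 188.3000030517578), array([ 0.5982, -0.6986]), array([96., 51.]), 116.3)
((163.8496856689453, 245.02310180664062), array([0.4524, 0.2238]), array([36., 57.]), 9.9)
((234.02651977539062, 250.8982391357422), array([0.4371, 0.0426]), array([36., 56.]), 49.0)
((293.90771484375, 253.83847045898438), array([ 0.4294, -0.1113]), array([37., 56.]), 29.6)
((352.7770690917969, 258.91217041015625), array([ 0.4163, -0.2622]), array([37., 57.]), 54.2)
((548.5, 355.5), array([ 0.1745, -0.7495]), array([ 53., 111.]), 177.0)
2574 ((289.7066345214844, 181.58346557617188), (54.6254768371582, 50.83758544921875), 85.42607879638672) [[312, 153], [317, 206], [267, 210], [263, 157]]
1400 ((256.39727783203125, 234.27398681640625), (52.4344367980957, 33.47377014160156), 20.556047439575195) [[286, 228], [266, 255], [227, 240], [250, 215]]
```

View pics/t1.png

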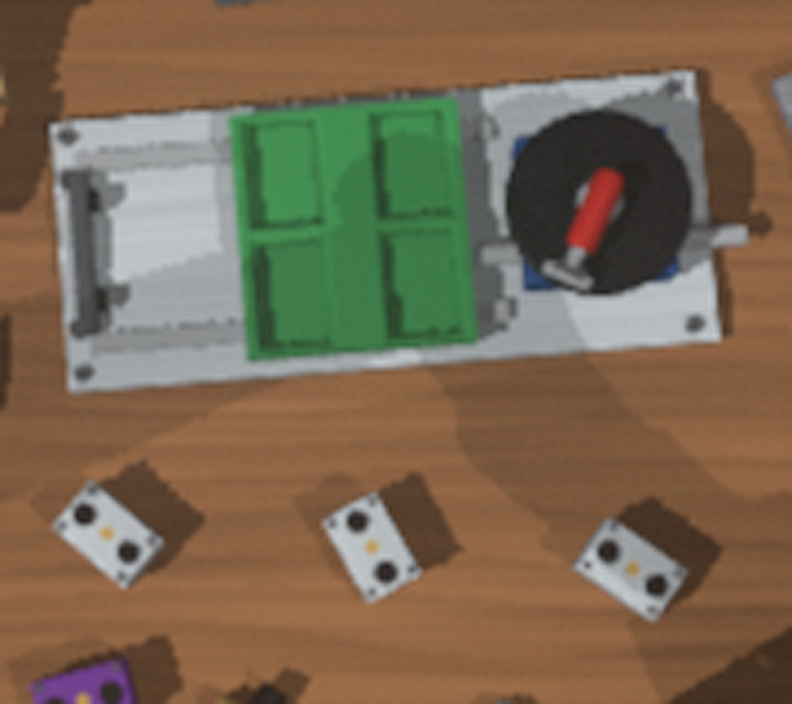

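View pics/s1.png

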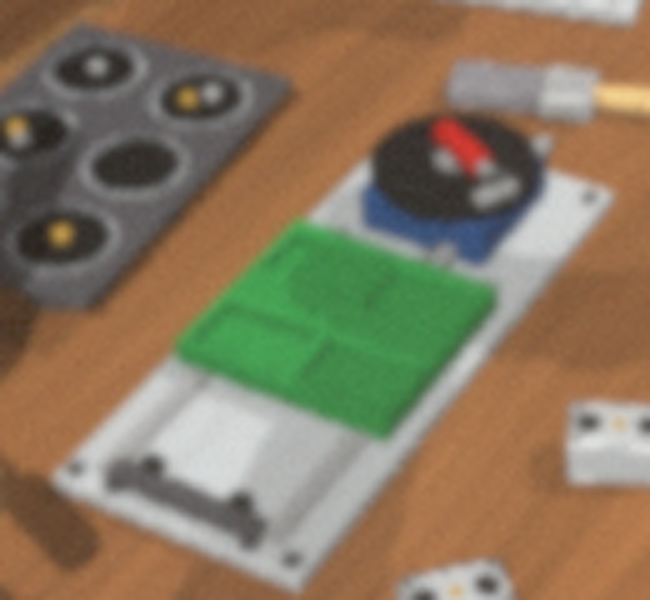

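```bash
cat >> h.py <<'E'
def fr(yaw):
    a=np.radians(yaw); return np.array([[np.cos(a),-np.sin(a)],[np.sin(a),np.cos(a)]])
E
python3 - <<'E'
from h import *
T=r.capture("top");S=r.capture("side")
t=np.array([[232,115],[458,96],[478,340],[249,358]])/4.4+[210,130]
s=np.array([[177,350],[300,220],[497,292]])/5+[190,170]
sg=np.array([[1,1],[1,-1],[-1,-1],[-1,1]])*[.073,.068]
def pts(p): return np.c_[sg@fr(p[2]).T+p[:2],np.full(4,p[3])]
f=lambda p:np.r_[(proj(T,pts(p))-t).ravel(),(proj(S,pts(p))[:3]-s).ravel()]
q=least_squares(f,[.63,-.1,0,.03]); print("nest",q.x.round(4),q.fun.round(1))
w=unproj(T,np.array([[600,202]])/4.4+[210,130],.055)[0]; print("wheel top",w)
hp=unproj(T,np.array([[570,272],[608,175]])/4.4+[210,130],.069); print(hp)
ws=proj(S,w);print("wheel side crop px",(ws-[190,170])*5)
d=w[:2]-q.x[:2];print("wheel in nest frame",fr(q.x[2]).T@d)
# fixture plate yaw
pl=unproj(T,np.array([[50,125],[693,72],[720,340],[70,390]])/4.4+[210,130],.01);print(pl.round(4)); 
for a,b in((0,1),(3,2)): print(np.degrees(np.arctan2(*(pl[a]-pl[b])[:2]*[-1,1])))
E
```

```text
nest [ 0.6176 -0.1033  4.4055  0.0243] [-0.1  0.2  0.2  0.5  0.3  0.1  0.2  0.1 -0.7 -0.8 -0.6  0.5  0.1  0.2]
wheel top [ 0.62731486 -0.24570373  0.055     ]
[[ 0.5843069  -0.22646837  0.069     ]
 [ 0.64059438 -0.24894924  0.069     ]]
wheel side crop px [[454.34813819 156.36842942]]
wheel in nest frame [-0.00123649 -0.14268226]
[[ 0.683   0.0806  0.01  ]
 [ 0.7145 -0.3078  0.01  ]
 [ 0.5516 -0.3212  0.01  ]
 [ 0.5223  0.0668  0.01  ]]
4.638699301568206
4.32450623900476
```

```bash
cat >> h.py <<'E'
def down(yaw):
    a=np.radians(yaw); ty=np.array([np.cos(a),np.sin(a),0]); tz=np.array([0,0,-1.]); return np.c_[np.cross(ty,tz),ty,tz]
def plan(wps,dmax=.2,amax=.65):
    "wps: (x,y,z,yaw of tool y) ; prints the goal of each call, tool axes, from the present pose"
    s=r.sense(); p=np.array(s["tcp_pos"]); R=np.array(s["ee_rot"])
    print("t",round(s["time_s"],1),"tcp",p.round(4),"w",round(s["gripper_width"]*87,1),"F",np.round(s["wrist_force"],1))
    for x,y,z,yaw in wps:
        g=np.array([x,y,z]); G=min((down(yaw),down(yaw+180)),key=lambda Q:Ro.from_matrix(R.T@Q).magnitude())
        n=int(max(np.ceil(np.linalg.norm(g-p)/dmax),np.ceil(Ro.from_matrix(R.T@G).magnitude()/amax),1))
        for i in range(n,0,-1):
            d=(R.T@(g-p)*1e3/i).round(1); w=(Ro.from_matrix(R.T@G).as_rotvec()/i).round(3)
            print(d.tolist()+w.tolist()); p=p+R@d/1e3; R=R@Ro.from_rotvec(w).as_matrix()
        print("--",p.round(4))
E
python3 - <<'E'
from h import *
plan([(.416,-.262,.13,144.2),(.4163,-.2622,.024,144.2),(.4163,-.2622,.13,144.2),(.5846,-.1439,.12,94.4),(.5846,-.1439,.05,94.4)])
E
```

```text
t 0.3 tcp [ 0.2223 -0.5839  0.2332] w 86.9 F [-0.6  0.3  0.1]
[-147.8, 115.9, 51.7, 0.0, 0.0, -0.291]
[-174.8, 68.7, 51.6, 0.001, 0.0, -0.291]
-- [ 0.416 -0.262  0.13 ]
[-0.0, -0.3, 106.0, -0.0, 0.0, -0.0]
-- [ 0.4163 -0.2622  0.024 ]
[-0.0, -0.0, -106.0, -0.0, 0.0, -0.0]
-- [ 0.4162 -0.2622  0.13  ]
[-97.2, -33.6, 5.0, -0.0, 0.0, 0.434]
[-102.4, 10.3, 5.1, -0.0, 0.0, 0.435]
-- [ 0.5846 -0.1439  0.12  ]
[0.0, 0.0, 70.0, -0.0, 0.0, -0.0]
-- [ 0.5846 -0.1439  0.05  ]
```

Emit:
{"fn": "servo_tool", "kwargs": {"commands": [[[0,-147.8,115.9,51.7,0,0,-0.291],[0,-147.8,115.9,51.7,0,0,-0.291],[0,-147.8,115.9,51.7,0,0,-0.291],[0,-147.8,115.9,51.7,0,0,-0.291],[0,-147.8,115.9,51.7,0,0,-0.291]]]}}

```text
time_s: 0.8
tcp_pos: [0.3202, -0.4189, 0.1805]
ee_rot: [[-0.79, -0.613, -0.002], [-0.613, 0.79, 0.003], [-0.0, 0.004, -1.0]]
wrist_force: [0.0, 0.1, -0.2]
gripper_width: 1.003
gripper_force: 0.0
```

Emit:
{"fn": "servo_tool", "kwargs": {"commands": [[[0,-174.8,68.7,51.6,0,0,-0.291],[0,-174.8,68.7,51.6,0,0,-0.291],[0,-174.8,68.7,51.6,0,0,-0.291],[0,-174.8,68.7,51.6,0,0,-0.291],[0,-174.8,68.7,51.6,0,0,-0.291]]]}}

```text
time_s: 1.3
tcp_pos: [0.4176, -0.2592, 0.1292]
ee_rot: [[-0.581, -0.814, -0.001], [-0.814, 0.581, 0.001], [0.0, 0.002, -1.0]]
wrist_force: [0.4, -0.3, 0.7]
gripper_width: 1.001
gripper_force: 0.0
```

Emit:
{"fn": "servo_tool", "kwargs": {"commands": [[[0,0,0,40,0,0,0],[0,0,0,80,0,0,0],[0,0,0,106,0,0,0],[0,0,0,106,0,0,0],[0,0,0,106,0,0,0]]]}}

```text
time_s: 1.8
tcp_pos: [0.4165, -0.263, 0.0247]
ee_rot: [[-0.585, -0.811, 0.0], [-0.811, 0.585, -0.001], [0.0, -0.0, -1.0]]
wrist_force: [-0.2, -0.1, 1.0]
gripper_width: 0.998
gripper_force: 0.0
```

Emit:
{"fn": "servo_tool", "kwargs": {"commands": [[[1,0,0,0,0,0,0],[1,0,0,0,0,0,0],[1,0,0,0,0,0,0],[1,0,0,0,0,0,0],[1,0,0,0,0,0,0]]]}}

```text
time_s: 2.3
tcp_pos: [0.4163, -0.2623, 0.0247]
ee_rot: [[-0.585, -0.811, 0.001], [-0.811, 0.585, -0.0], [-0.0, -0.001, -1.0]]
wrist_force: [0.1, -0.6, -0.2]
gripper_width: 0.63
gripper_force: 0.0
```

Emit:
{"fn": "servo_tool", "kwargs": {"commands": [[[1,0,0,0,0,0,0],[1,0,0,0,0,0,0],[1,0,0,0,0,0,0],[1,0,0,0,0,0,0],[1,0,0,0,0,0,0]]]}}

```text
time_s: 2.8
tcp_pos: [0.4162, -0.2622, 0.0243]
ee_rot: [[-0.585, -0.811, 0.0], [-0.811, 0.585, -0.0], [-0.0, -0.0, -1.0]]
wrist_force: [0.0, 0.0, 0.4]
gripper_width: 0.411
gripper_force: 30.0
```

Emit:
{"fn": "servo_tool", "kwargs": {"commands": [[[1,0,0,-20,0,0,0],[1,0,0,-50,0,0,0],[1,0,0,-80,0,0,0],[1,0,0,-106,0,0,0],[1,0,0,-106,0,0,0]]]}}

```text
time_s: 3.3
tcp_pos: [0.4181, -0.2629, 0.1335]
ee_rot: [[-0.585, -0.811, 0.007], [-0.811, 0.585, -0.002], [-0.002, -0.007, -1.0]]
wrist_force: [0.8, -0.4, -1.6]
gripper_width: 0.413
gripper_force: 30.0
```

Emit:
{"fn": "servo_tool", "kwargs": {"commands": [[[1,-20,-7,1,0,0,0.09],[1,-40,-14,2,0,0,0.18],[1,-60,-21,3,0,0,0.27],[1,-80,-28,4,0,0,0.36],[1,-97.2,-33.6,5,0,0,0.434]]]}}

```text
time_s: 3.8
tcp_pos: [0.4999, -0.2022, 0.1235]
ee_rot: [[-0.874, -0.487, -0.003], [-0.487, 0.874, 0.001], [0.002, 0.002, -1.0]]
wrist_force: [-0.3, -0.6, -1.5]
gripper_width: 0.413
gripper_force: 30.0
```

Emit:
{"fn": "servo_tool", "kwargs": {"commands": [[[1,-25,2.5,1,0,0,0.1],[1,-50,5,2,0,0,0.2],[1,-75,7.5,4,0,0,0.3],[1,-102.4,10.3,5.1,0,0,0.435],[1,-102.4,10.3,5.1,0,0,0.435]]]}}

```text
time_s: 4.3
tcp_pos: [0.586, -0.1421, 0.1179]
ee_rot: [[-0.997, -0.077, -0.002], [-0.077, 0.997, 0.0], [0.001, 0.0, -1.0]]
wrist_force: [-0.3, -0.2, -2.2]
gripper_width: 0.41
gripper_force: 30.0
```

Run:
```python
from h import *
T=r.capture("top"); save(T,"t2.png",(160,120,400,300),3.3); plan([(.5846,-.1439,.12,94.4)])
for x in caps(T): print(x)
```

```text
t 4.3 tcp [ 0.5843 -0.1429  0.1179] w 35.9 F [-0.5  1.  -2.4]
[-0.2, -1.1, -2.1, 0.001, -0.003, 0.002]
-- [ 0.5846 -0.1439  0.12  ]
((359.9955749511719, 155.43362426757812), array([ 0.6859, -0.2847]), array([ 62., 113.]), 47.8)
((163.96241760253906, 245.00576782226562), array([0.4525, 0.2235]), array([37., 57.]), 9.9)
((294.0230712890625, 253.91537475585938), array([ 0.4292, -0.1116]), array([37., 56.]), 29.6)
((274.9597473144531, 403.7281799316406), array([ 0.0562, -0.063 ]), array([ 35., 101.]), 35.8)
```

View pics/t2.png

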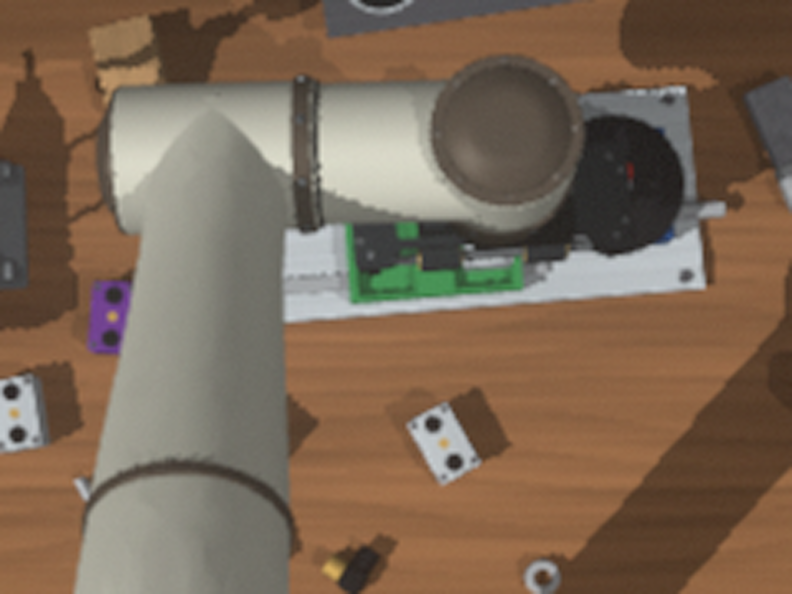

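The arm now hides the nest, with the cap hanging over the -x,-y pocket near (490,265) in this crop. The remaining caps have not moved, so I lower it.

Emit:
{"fn": "servo_tool", "kwargs": {"commands": [[[1,0,-1,20,0,0,0],[1,0,-1,40,0,0,0],[1,0,-1,58,0,0,0],[1,0,-1,64,0,0,0],[1,0,-1,64,0,0,0]]]}}

```text
time_s: 4.85
tcp_pos: [0.5828, -0.1453, 0.0561]
ee_rot: [[-0.997, -0.077, -0.003], [-0.077, 0.997, -0.0], [0.003, 0.0, -1.0]]
wrist_force: [-1.0, -0.5, 0.4]
gripper_width: 0.406
gripper_force: 30.0
```

Emit:
{"fn": "servo_tool", "kwargs": {"commands": [[[1,0,0,4,0,0,0],[1,0,0,8,0,0,0],[1,0,0,11,0,0,0],[1,0,0,14,0,0,0],[1,0,0,14,0,0,0]]]}}

```text
time_s: 5.35
tcp_pos: [0.5857, -0.1454, 0.0495]
ee_rot: [[-0.997, -0.081, 0.004], [-0.081, 0.997, -0.002], [-0.004, -0.003, -1.0]]
wrist_force: [-10.9, 5.7, 34.1]
gripper_width: 0.435
gripper_force: 31.4
```

Emit:
{"fn": "servo_tool", "kwargs": {"commands": [[[1,0,0,-5,0,0,0],[1,0,0,-10,0,0,0],[1,0,0,-14,0,0,0],[1,0,0,-14,0,0,0],[1,0,0,-14,0,0,0]]]}}

```text
time_s: 5.85
tcp_pos: [0.584, -0.145, 0.0553]
ee_rot: [[-0.997, -0.076, -0.002], [-0.076, 0.997, 0.0], [0.002, 0.0, -1.0]]
wrist_force: [-0.7, -0.1, -1.2]
gripper_width: 0.433
gripper_force: 28.8
```

Run:
```python
from h import *
S=r.capture("side"); save(S,"s2.png",(200,170,330,270),6); plan([(.5846,-.1439,.06,94.4)])
```

```text
t 5.9 tcp [ 0.584  -0.145   0.0552] w 37.3 F [-0.3 -0.1 -1.3]
[-0.7, 1.0, -4.8, 0.0, -0.002, -0.0]
-- [ 0.5846 -0.1439  0.06  ]
```

View pics/s2.png

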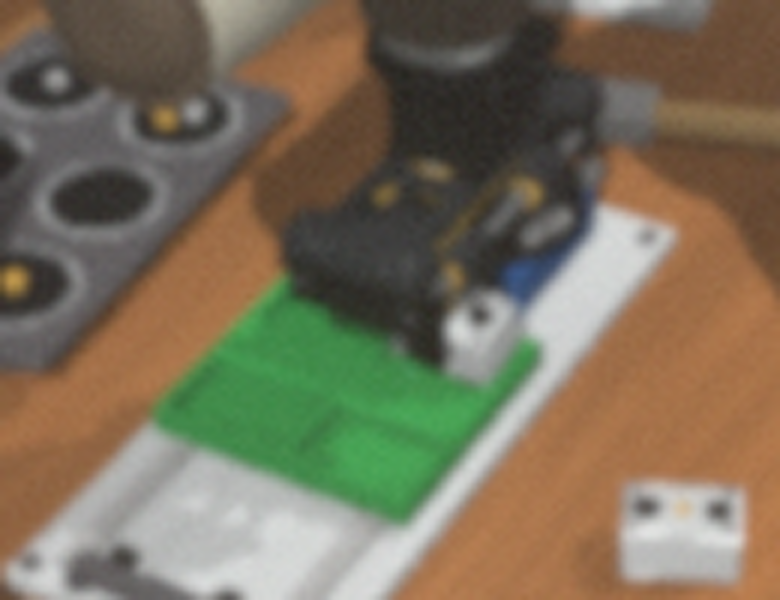

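The cap tilted in the jaws after touching the nest top, with its visible end face around (480,340) in this crop. I overlay the models to find the offset.

```bash
cat >> h.py <<'E'
NEST=(.6176,-.1033,4.4,.0243)
def pock(i,n=NEST,dx=0): # 0:++ 1:+- 2:-- 3:-+
    s=[(1,1),(1,-1),(-1,-1),(-1,1)][i]; return fr(n[2])@np.array([.036*s[0],.038*s[1]+dx])+n[:2]
def over(c,name,polys,box,s):
    im=cv2.resize(c["pixels"][:,:,::-1],None,fx=s,fy=s,interpolation=cv2.INTER_CUBIC)
    for P,col in polys: cv2.polylines(im,[((proj(c,P)+.5)*s-.5).round().astype(int)],True,col,1,cv2.LINE_AA)
    x0,y0,x1,y1=[int(b*s) for b in box]; cv2.imwrite("pics/"+name,im[y0:y1,x0:x1])
def rc(cx,cy,yaw,w,h,z):
    q=np.array([[1,1],[1,-1],[-1,-1],[-1,1]])*[w/2,h/2]@fr(yaw).T+[cx,cy]; return np.c_[q,np.full(4,z)]
E
python3 - <<'E'
from h import *
S=r.capture("side"); s=r.sense(); p=s["tcp_pos"]
R=np.array(s["ee_rot"]); yaw=np.degrees(np.arctan2(R[1,1],R[0,1]))-90; print(p,yaw)
P=[(rc(*NEST[:2],NEST[2],.146,.136,NEST[3]),(0,0,255))]
P+=[(rc(*pock(i),NEST[2],.061,.041,NEST[3]),(255,255,0)) for i in range(4)]
P+=[(rc(p[0],p[1],yaw,.056,.036,p[2]+dz),(255,0,255)) for dz in(-.0245,.0055)]
P+=[(rc(.4371,.0426,49,.056,.036,z),(0,255,255)) for z in (0,.03)]+[(rc(.4292,-.1113,29.6,.056,.036,z),(0,255,255)) for z in (0,.03)]
over(S,"s3.png",P,(215,190,315,290),6)
E
```

```text
[ 0.58404203 -0.14498016  0.05527626] 4.390118249288278
```

View pics/s3.png

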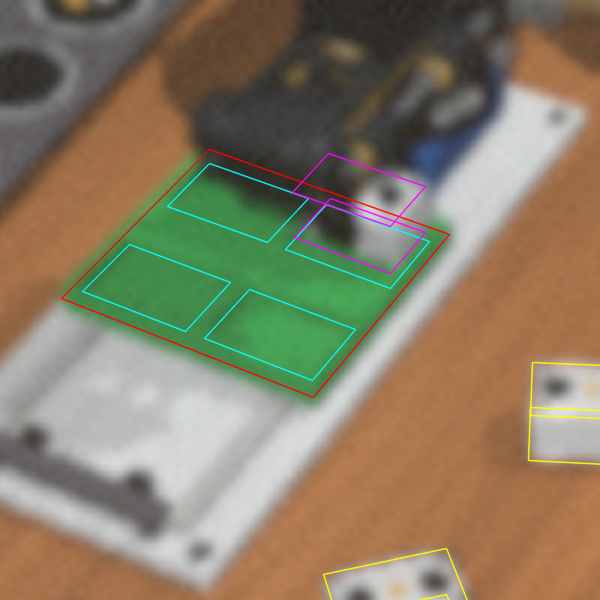

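The nest and bench-cap models fit within about 1 px, so the error is small. I set the cap back on the bench to square it up, which also lets me check the camera-to-tool offset.

Run:
```python
from h import *
plan([(.584,-.145,.11,94.4),(.43,-.24,.09,94.4),(.43,-.24,.03,94.4)])
```

```text
t 6.0 tcp [ 0.584  -0.145   0.0553] w 37.8 F [-0.8  0.9 -1.7]
[0.1, -0.0, -54.7, 0.0, -0.002, -0.0]
-- [ 0.584 -0.145  0.11 ]
[160.9, -82.9, 19.9, 0.0, 0.0, -0.0]
-- [ 0.43 -0.24  0.09]
[-0.0, -0.1, 60.0, 0.0, 0.0, -0.0]
-- [ 0.43 -0.24  0.03]
```

Emit:
{"fn": "servo_tool", "kwargs": {"commands": [[[1,0,0,-30,0,0,0],[1,0,0,-55,0,0,0],[1,40,-20,-55,0,0,0],[1,80,-40,-45,0,0,0],[1,120,-60,-40,0,0,0]]]}}

```text
time_s: 6.45
tcp_pos: [0.4677, -0.2142, 0.0954]
ee_rot: [[-0.997, -0.077, -0.001], [-0.077, 0.997, 0.0], [0.001, 0.001, -1.0]]
wrist_force: [0.5, -0.8, -1.0]
gripper_width: 0.439
gripper_force: 28.8
```

Emit:
{"fn": "servo_tool", "kwargs": {"commands": [[[1,41,-23,10,0,0,0],[1,41,-23,30,0,0,0],[1,41,-23,50,0,0,0],[1,41,-23,60,0,0,0],[1,41,-23,65,0,0,0]]]}}

```text
time_s: 6.95
tcp_pos: [0.4299, -0.2399, 0.0301]
ee_rot: [[-0.997, -0.077, -0.002], [-0.077, 0.997, 0.0], [0.002, 0.001, -1.0]]
wrist_force: [-0.3, 0.5, -1.8]
gripper_width: 0.431
gripper_force: 28.8
```

Emit:
{"fn": "servo_tool", "kwargs": {"commands": [[[1,0,0,2,0,0,0],[1,0,0,4,0,0,0],[0.4,0,0,4,0,0,0],[0.4,0,0,4,0,0,0],[0.4,0,0,4,0,0,0]]]}}

```text
time_s: 7.45
tcp_pos: [0.4309, -0.2401, 0.0278]
ee_rot: [[-0.997, -0.077, 0.001], [-0.077, 0.997, -0.0], [-0.001, -0.0, -1.0]]
wrist_force: [0.3, -0.2, -0.0]
gripper_width: 0.575
gripper_force: 0.0
```

Emit:
{"fn": "servo_tool", "kwargs": {"commands": [[[1,0,0,2,0,0,0],[1,0,0,2,0,0,0],[1,0,0,2,0,0,0],[1,0,0,2,0,0,0],[1,0,0,2,0,0,0]]]}}

```text
time_s: 7.95
tcp_pos: [0.4304, -0.2401, 0.0252]
ee_rot: [[-0.997, -0.077, 0.0], [-0.077, 0.997, -0.0], [-0.0, -0.0, -1.0]]
wrist_force: [0.1, -0.5, -0.3]
gripper_width: 0.41
gripper_force: 30.0
```

Emit:
{"fn": "servo_tool", "kwargs": {"commands": [[[0,0,0,0,0,0,0],[0,0,0,0,0,0,0],[0,0,0,0,0,0,0],[0,0,0,-40,0,0,0],[0,0,0,-80,0,0,0]]]}}

```text
time_s: 8.45
tcp_pos: [0.4294, -0.2398, 0.105]
ee_rot: [[-0.997, -0.077, -0.004], [-0.077, 0.997, 0.001], [0.004, 0.001, -1.0]]
wrist_force: [1.2, -0.2, 0.4]
gripper_width: 0.782
gripper_force: 0.0
```

Emit:
{"fn": "servo_tool", "kwargs": {"commands": [[[0,50,-50,-80,0,0,0],[0,80,-100,-80,0,0,0],[0,100,-140,-80,0,0,0],[0,110,-180,-80,0,0,0],[0,110,-200,-80,0,0,0]]]}}

```text
time_s: 8.95
tcp_pos: [0.3357, -0.4444, 0.1861]
ee_rot: [[-0.997, -0.077, 0.002], [-0.077, 0.997, -0.001], [-0.001, -0.001, -1.0]]
wrist_force: [0.8, -0.2, 0.1]
gripper_width: 0.995
gripper_force: 0.0
```

Run:
```python
from h import *
T=r.capture("top")
for x in caps(T): print(x)
def pk(q): return np.c_[q,np.full(4,0)]
# refined nest fit in top view: pocket floors/edges overlay
P=[(rc(*NEST[:2],NEST[2],.146,.136,NEST[3]),(0,0,255))]
P+=[(rc(*pock(i),NEST[2],.061,.041,NEST[3]),(255,255,0)) for i in range(4)]
P+=[(rc(x[1][0],x[1][1],x[3],.056,.036,.03),(0,255,255)) for x in caps(T)]
P+=[(np.c_[.045*np.cos(a:=np.linspace(0,6.28,40))*1.222+.6273,.055*np.sin(a)-.2457,a*0+.055],(0,255,0))]
over(T,"t3.png",P,(250,140,400,280),5)
plan([])
```

```text
((399.3865966796875, 163.49484252929688), array([ 0.6643, -0.387 ]), array([ 44., 104.]), 22.4)
((523.7077026367188, 187.2384490966797), array([ 0.6009, -0.7073]), array([68., 44.]), 119.4)
((163.83782958984375, 245.02703857421875), array([0.4524, 0.2238]), array([36., 57.]), 10.7)
((233.8294219970703, 250.78236389160156), array([0.4374, 0.0432]), array([36., 57.]), 49.6)
((293.9076843261719, 253.83848571777344), array([ 0.4294, -0.1113]), array([36., 56.]), 29.6)
((343.5, 253.5), array([ 0.4302, -0.2386]), array([39., 54.]), 179.2)
((268.0970764160156, 398.1063537597656), array([ 0.0698, -0.0458]), array([ 35., 117.]), 47.7)
t 9.0 tcp [ 0.3355 -0.4512  0.1862] w 87.1 F [ 2.9 -5.4  2.8]
```

View pics/t3.png

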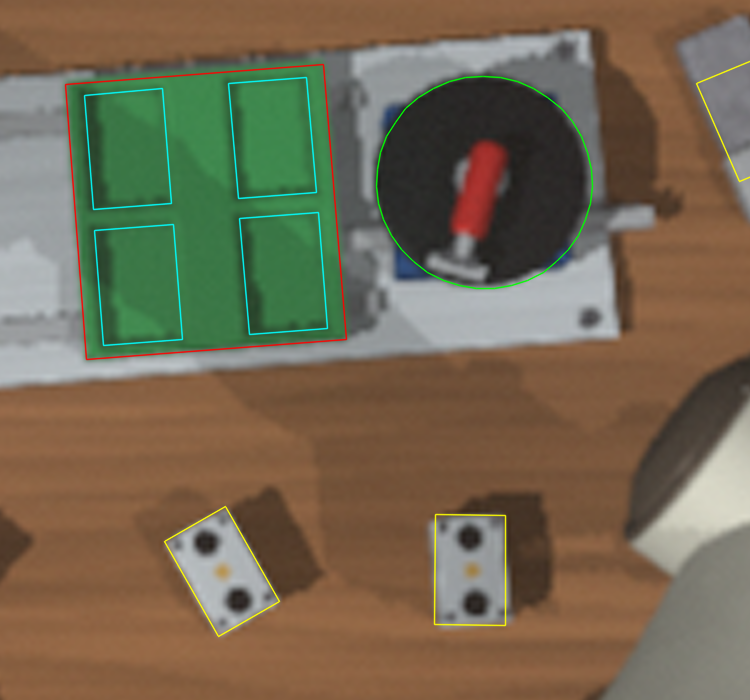

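The nest, pocket and wheel overlays all fit in the top view. The dot of the re-laid cap is at (472,571), about 2 mm from where I had gripped it, so the rect centre was biased. I switch to using the brass dot for cap centres.

```bash
sed -i 's/^NEST=.*/NEST=(.6184,-.1030,4.4,.0245)/' h.py
cat >> h.py <<'E'
def dots(c):
    "cap centres from brass dot + bores, long-axis yaw from the bores, world at z=.03"
    p=c["pixels"]; h=cv2.cvtColor(p,cv2.COLOR_RGB2HSV).astype(float); out=[]
    for (u,v),W,L,yaw in caps(c):
        if not (32<min(L)<42 and 50<max(L)<62): continue
        yy,xx=np.mgrid[:p.shape[0],:p.shape[1]]; near=np.hypot(xx-u,yy-v)
        w=np.clip(h[:,:,1]-60,0,None)*(near<4); d=np.array([(w*xx).sum(),(w*yy).sum()])/w.sum()
        b=np.clip(100-h[:,:,2],0,None)*(np.hypot(xx-d[0],yy-d[1])<9); bm=np.array([(b*xx).sum(),(b*yy).sum()])/b.sum()
        C=np.array([[(b*(xx-bm[0])**2).sum(),(b*(xx-bm[0])*(yy-bm[1])).sum()],[0,(b*(yy-bm[1])**2).sum()]]); C[1,0]=C[0,1]
        e=np.linalg.eigh(C)[1][:,1]; A=unproj(c,[bm,bm+8*e],.03); dd=A[1]-A[0]
        out.append((unproj(c,d,.03)[0][:2].round(4).tolist(),A[0][:2].round(4).tolist(),round(float(np.degrees(np.arctan2(dd[1],dd[0])))%180,1),W.tolist(),yaw))
    return out
E
python3 - <<'E'
from h import *
T=r.capture("top")
for x in dots(T): print(x)
print([pock(i).round(4) for i in range(4)])
h=cv2.cvtColor(T["pixels"],cv2.COLOR_RGB2HSV); m=((h[:,:,0]>45)&(h[:,:,0]<80)&(h[:,:,1]>100)&(h[:,:,2]>40)).astype(np.uint8)
m=cv2.morphologyEx(m,cv2.MORPH_CLOSE,np.ones((3,3))); b=max(blobs(m,800,9000),key=lambda x:x.sum()); yy,xx=np.nonzero(b)
print(b.sum(),unproj(T,[xx.mean(),yy.mean()],.0245),146*136*.39**2)
plan([])
E
```

```text
([0.4531, 0.2239], [0.4544, 0.2222], 10.2, [0.4524, 0.2238], 10.7)
([0.4376, 0.0432], [0.4401, 0.0422], 50.2, [0.4374, 0.0432], 49.6)
([0.4293, -0.1117], [0.4302, -0.114], 29.8, [0.4294, -0.1113], 29.6)
([0.4298, -0.2398], [0.4298, -0.2438], 1.1, [0.4302, -0.2386], 179.2)
[array([ 0.6514, -0.0624]), array([ 0.6572, -0.1381]), array([ 0.5854, -0.1436]), array([ 0.5796, -0.0679])]
2841 [[ 0.61840674 -0.10406997  0.0245    ]] 3020.0976
t 9.1 tcp [ 0.3357 -0.4478  0.1851] w 86.7 F [-0.9  0.  -0.1]
```

```bash
sed -i 's/^NEST=.*/NEST=(.6184,-.1038,4.4,.0245)/' h.py
python3 - <<'E'
from h import *
p=pock(2); plan([(.4298,-.2400,.09,94.4),(.4298,-.24,.0245,94.4),(.4298,-.24,.09,94.4),(*p,.08,94.4),(*p,.056,94.4)])
E
```

```text
t 9.1 tcp [ 0.3357 -0.4478  0.1851] w 86.7 F [-0.9  0.  -0.1]
[-54.2, 100.4, 47.3, -0.001, 0.0, -0.003]
[-54.6, 100.3, 47.5, -0.001, 0.001, -0.003]
-- [ 0.4298 -0.24    0.09  ]
[0.0, -0.0, 65.5, -0.0, -0.0, 0.0]
-- [ 0.4298 -0.24    0.0245]
[0.0, -0.0, -65.5, -0.0, -0.0, 0.0]
-- [ 0.4298 -0.24    0.09  ]
[-162.5, 83.3, 9.9, -0.0, -0.0, 0.0]
-- [ 0.5854 -0.1444  0.08  ]
[0.0, -0.0, 24.0, -0.0, -0.0, 0.0]
-- [ 0.5854 -0.1444  0.056 ]
```

Emit:
{"fn": "servo_tool", "kwargs": {"commands": [[[0.3,-50,50,47,0,0,0],[0.3,-80,100,60,0,0,0],[0.3,-108,150,80,0,0,0],[0.3,-108.8,200.7,95,0,0,0],[0.3,-108.8,200.7,95,0,0,0]]]}}

```text
time_s: 9.55
tcp_pos: [0.4297, -0.2349, 0.0898]
ee_rot: [[-0.997, -0.077, -0.0], [-0.077, 0.997, 0.0], [0.0, 0.0, -1.0]]
wrist_force: [1.4, -0.3, -0.1]
gripper_width: 0.717
gripper_force: 0.0
```

Emit:
{"fn": "servo_tool", "kwargs": {"commands": [[[0.3,0,0,0,0,0,0],[0.3,0,0,25,0,0,0],[0.3,0,0,50,0,0,0],[0.3,0,0,65.5,0,0,0],[0.3,0,0,65.5,0,0,0]]]}}

```text
time_s: 10.05
tcp_pos: [0.4279, -0.2366, 0.0233]
ee_rot: [[-0.997, -0.076, -0.005], [-0.076, 0.997, 0.001], [0.005, 0.001, -1.0]]
wrist_force: [-0.1, -0.5, 1.0]
gripper_width: 0.7
gripper_force: 0.0
```

Run:
```python
from h import *
plan([(.4298,-.24,.0245,94.4)])
```

```text
t 10.1 tcp [ 0.4279 -0.2366  0.0233] w 60.9 F [-0.1 -0.5  1. ]
[-1.7, -3.5, -1.2, 0.001, -0.005, -0.0]
-- [ 0.4298 -0.24    0.0245]
```

Emit:
{"fn": "servo_tool", "kwargs": {"commands": [[[0.3,-1.7,-3.4,0,0,0,0],[1,-1.7,-3.4,0,0,0,0],[1,-1.7,-3.4,0,0,0,0],[1,-1.7,-3.4,0,0,0,0],[1,-1.7,-3.4,0,0,0,0]]]}}

```text
time_s: 10.55
tcp_pos: [0.4317, -0.2402, 0.0255]
ee_rot: [[-0.997, -0.077, 0.001], [-0.077, 0.997, -0.0], [-0.001, -0.0, -1.0]]
wrist_force: [0.2, 0.8, -0.5]
gripper_width: 0.419
gripper_force: 0.0
```

Emit:
{"fn": "servo_tool", "kwargs": {"commands": [[[1,0,0,0,0,0,0],[1,0,0,0,0,0,0],[1,0,0,-20,0,0,0],[1,0,0,-45,0,0,0],[1,0,0,-65,0,0,0]]]}}

```text
time_s: 11.05
tcp_pos: [0.4313, -0.24, 0.0906]
ee_rot: [[-0.997, -0.077, -0.001], [-0.077, 0.997, 0.0], [0.001, 0.0, -1.0]]
wrist_force: [-0.4, -0.1, -1.6]
gripper_width: 0.41
gripper_force: 30.0
```

Emit:
{"fn": "servo_tool", "kwargs": {"commands": [[[1,-40,20,2,0,0,0],[1,-80,40,4,0,0,0],[1,-120,60,6,0,0,0],[1,-150,77,8,0,0,0],[1,-162.5,83.3,10,0,0,0]]]}}

```text
time_s: 11.55
tcp_pos: [0.5895, -0.1427, 0.0792]
ee_rot: [[-0.997, -0.079, 0.001], [-0.079, 0.997, 0.0], [-0.001, 0.0, -1.0]]
wrist_force: [-0.3, -0.6, -1.4]
gripper_width: 0.411
gripper_force: 30.0
```

Emit:
{"fn": "servo_tool", "kwargs": {"commands": [[[1,0,0,0,0,0,0],[1,0,0,10,0,0,0],[1,0,0,20,0,0,0],[1,0,0,20,0,0,0],[1,0,0,20,0,0,0]]]}}

```text
time_s: 12.05
tcp_pos: [0.5861, -0.1453, 0.0596]
ee_rot: [[-0.997, -0.076, -0.002], [-0.076, 0.997, -0.0], [0.002, 0.0, -1.0]]
wrist_force: [-0.6, -0.2, -1.4]
gripper_width: 0.409
gripper_force: 30.0
```

Run:
```python
from h import *
r.capture("top"); plan([(*pock(2),.056,94.4)])
```

```text
t 12.1 tcp [ 0.5866 -0.1452  0.0601] w 35.6 F [-1.2 -0.8 -1.7]
[1.1, 0.8, 4.1, -0.0, -0.0, -0.001]
-- [ 0.5855 -0.1445  0.056 ]
```

Emit:
{"fn": "servo_tool", "kwargs": {"commands": [[[1,0,0.7,4,0,0,0],[1,0,0.7,8,0,0,0],[1,0,0.7,11,0,0,0],[1,0,0.7,13,0,0,0],[1,0,0.7,14,0,0,0]]]}}

```text
time_s: 12.6
tcp_pos: [0.5869, -0.1439, 0.0475]
ee_rot: [[-0.997, -0.077, -0.001], [-0.077, 0.997, -0.0], [0.001, -0.0, -1.0]]
wrist_force: [-4.8, 2.1, 12.0]
gripper_width: 0.407
gripper_force: 30.0
```

Emit:
{"fn": "servo_tool", "kwargs": {"commands": [[[1,0.7,0.4,0,0,0,0],[1,1.4,0.8,0,0,0,0],[1,2,1,0,0,0,0],[1,2,1,0,0,0,0],[1,2,1,0,0,0,0]]]}}

```text
time_s: 13.1
tcp_pos: [0.5868, -0.1437, 0.0475]
ee_rot: [[-0.997, -0.078, 0.004], [-0.078, 0.997, -0.001], [-0.004, -0.001, -1.0]]
wrist_force: [0.7, -2.4, 6.0]
gripper_width: 0.409
gripper_force: 30.0
```

Run:
```python
from h import *
c=r.capture("side"); s=r.sense(); p=np.array(s["tcp_pos"]); plan([(*pock(2),.04,94.4)])
P=[(rc(*pock(2),NEST[2],.061,.041,NEST[3]),(255,255,0)),(rc(*NEST[:3],.146,.136,NEST[3]),(0,0,255))]
over(c,"s4.png",P,(235,185,315,245),9)
```

```text
t 13.2 tcp [ 0.5868 -0.1437  0.0475] w 35.8 F [ 1.5 -3.   5.4]
[1.4, -0.7, 7.5, -0.001, 0.004, 0.001]
-- [ 0.5854 -0.1445  0.04  ]
```

View pics/s4.png

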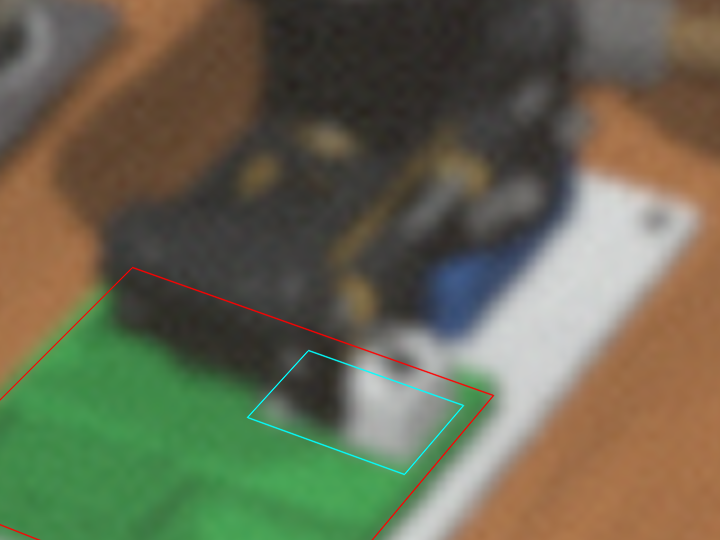

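The view shows the cap's lower end at about (395,455), very near the drawn pocket edge. It is unclear whether it has dropped in, so I probe sideways with a light contact.

Emit:
{"fn": "servo_tool", "kwargs": {"commands": [[[1,0,0,-2,0,0,0],[1,2,0,-2,0,0,0],[1,4,0,-2,0,0,0],[1,4,0,-2,0,0,0],[1,4,0,-2,0,0,0]]]}}

```text
time_s: 13.65
tcp_pos: [0.5839, -0.1428, 0.0482]
ee_rot: [[-0.997, -0.078, 0.007], [-0.078, 0.997, 0.0], [-0.007, -0.0, -1.0]]
wrist_force: [6.7, 1.9, -3.6]
gripper_width: 0.41
gripper_force: 30.0
```

Emit:
{"fn": "servo_tool", "kwargs": {"commands": [[[1,-2,0,0,0,0,0],[1,-4,0,0,0,0,0],[1,-6,0,0,0,0,0],[1,-8,0,0,0,0,0],[1,-8,0,0,0,0,0]]]}}

```text
time_s: 14.15
tcp_pos: [0.5885, -0.1428, 0.0476]
ee_rot: [[-0.997, -0.076, -0.001], [-0.076, 0.997, 0.0], [0.001, 0.0, -1.0]]
wrist_force: [-0.4, 0.1, -0.6]
gripper_width: 0.411
gripper_force: 30.0
```

The cap is blocked on the -x side and free on the +x side, so it is in the pocket. I centre it, release and look.

Emit:
{"fn": "servo_tool", "kwargs": {"commands": [[[1,1.7,0,0,0,0,0],[1,1.7,0,1,0,0,0],[1,1.7,0,1,0,0,0],[0.35,1.7,0,1,0,0,0],[0.35,1.7,0,1,0,0,0]]]}}

```text
time_s: 14.65
tcp_pos: [0.5875, -0.1429, 0.047]
ee_rot: [[-0.997, -0.077, 0.001], [-0.077, 0.997, 0.0], [-0.001, -0.0, -1.0]]
wrist_force: [0.6, 0.2, -0.2]
gripper_width: 0.52
gripper_force: 0.0
```

Emit:
{"fn": "servo_tool", "kwargs": {"commands": [[[0.35,0,0,0,0,0,0],[0.35,0,0,0,0,0,0],[0.35,0,0,-20,0,0,0],[0.35,0,0,-60,0,0,0],[0.35,0,0,-90,0,0,0]]]}}

```text
time_s: 15.15
tcp_pos: [0.5878, -0.1431, 0.1386]
ee_rot: [[-0.997, -0.077, 0.001], [-0.077, 0.997, -0.001], [-0.001, -0.001, -1.0]]
wrist_force: [0.7, 0.3, 0.1]
gripper_width: 0.651
gripper_force: 0.0
```

Run:
```python
from h import *
plan([(.42,-.2,.14,94.4),(.4293,-.1117,.12,119.7)])
```

```text
t 15.2 tcp [ 0.5878 -0.1431  0.1386] w 56.6 F [0.7 0.3 0.1]
[171.7, -43.8, -1.5, -0.001, 0.001, 0.0]
-- [ 0.4199 -0.2     0.14  ]
[-16.1, 87.3, 20.1, 0.0, -0.0, -0.441]
-- [ 0.4293 -0.1117  0.12  ]
```

Emit:
{"fn": "servo_tool", "kwargs": {"commands": [[[0.2,45,-12,0,0,0,0],[0.2,90,-24,0,0,0,0],[0.2,135,-35,0,0,0,0],[0.2,171.7,-43.8,0,0,0,0],[0.2,171.7,-43.8,0,0,0,0]]]}}

```text
time_s: 15.65
tcp_pos: [0.4145, -0.2002, 0.1369]
ee_rot: [[-0.997, -0.073, -0.003], [-0.073, 0.997, 0.001], [0.003, 0.001, -1.0]]
wrist_force: [0.2, -0.2, 0.0]
gripper_width: 0.793
gripper_force: 0.0
```

Run:
```python
from h import *
T=r.capture("top"); 
for x in dots(T): print(x)
P=[(rc(*pock(i),NEST[2],.061,.041,.032),(255,255,0)) for i in range(4)]
over(T,"t4.png",P,(250,140,350,270),6)
```

```text
([0.4531, 0.2239], [0.4533, 0.2226], 10.2, [0.4525, 0.2235], 9.9)
```

View pics/t4.png

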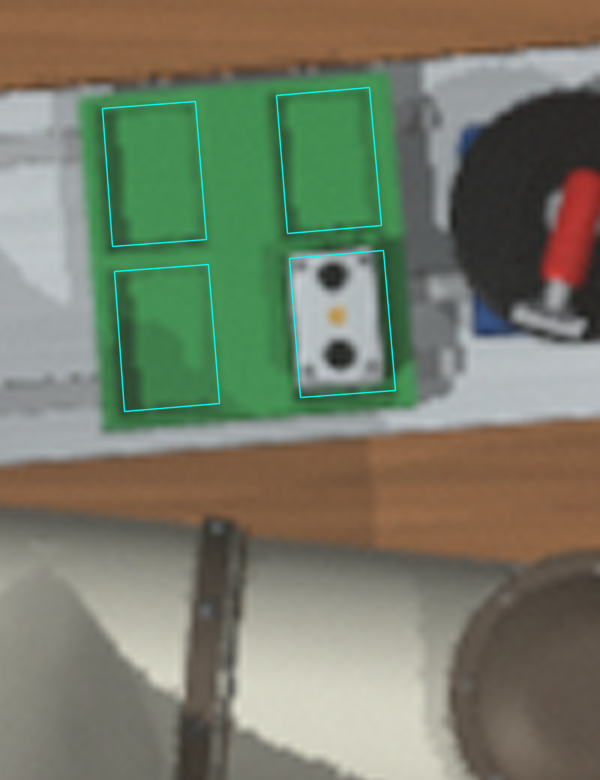

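The cap lies square in the -x,-y pocket, dot at (337,316) in the crop, and the nest overlay fits. The pocket floor is near z = 0.022. Next is the cap at (.4293,-.1117).

Run:
```python
from h import *
p=pock(1); plan([(.4293,-.1117,.09,119.8),(.4293,-.1117,.0255,119.8),(.4293,-.1117,.11,119.8),(*p,.11,94.4),(*p,.064,94.4)])
```

```text
t 15.7 tcp [ 0.4176 -0.2003  0.1374] w 69.5 F [ 1.3 -1.1  0.5]
[-18.3, 87.4, 47.4, -0.0, 0.0, -0.445]
-- [ 0.4293 -0.1117  0.09  ]
[0.0, 0.0, 64.5, -0.0, 0.0, -0.0]
-- [ 0.4294 -0.1117  0.0255]
[0.0, 0.0, -84.5, -0.0, 0.0, -0.0]
-- [ 0.4293 -0.1117  0.11  ]
[-92.1, -68.4, 0.0, -0.0, 0.0, 0.222]
[-104.9, -46.5, 0.1, 0.0, 0.0, 0.221]
-- [ 0.6572 -0.139   0.11  ]
[-0.0, 0.0, 46.0, 0.0, 0.0, 0.0]
-- [ 0.6572 -0.139   0.064 ]
```

Emit:
{"fn": "servo_tool", "kwargs": {"commands": [[[0.2,-5,25,15,0,0,-0.12],[0.2,-10,50,30,0,0,-0.25],[0.2,-15,75,40,0,0,-0.37],[0.2,-18.3,87.4,47.4,0,0,-0.445],[0.2,-18.3,87.4,47.4,0,0,-0.445]]]}}

```text
time_s: 16.2
tcp_pos: [0.4321, -0.1097, 0.0889]
ee_rot: [[-0.865, -0.501, -0.001], [-0.501, 0.865, -0.0], [0.001, 0.0, -1.0]]
wrist_force: [-0.2, 0.2, 1.0]
gripper_width: 0.802
gripper_force: 0.0
```

Emit:
{"fn": "servo_tool", "kwargs": {"commands": [[[0.2,0,0,20,0,0,0],[0.2,0,0,30,0,0,0],[0.2,0,0,30,0,0,0],[0.2,0,0,30,0,0,0],[0.2,0,0,30,0,0,0]]]}}

```text
time_s: 16.7
tcp_pos: [0.4316, -0.1114, 0.0603]
ee_rot: [[-0.867, -0.498, 0.001], [-0.498, 0.867, -0.0], [-0.001, -0.001, -1.0]]
wrist_force: [-0.9, 0.3, -1.2]
gripper_width: 0.8
gripper_force: 0.0
```

Run:
```python
from h import *
plan([(.4293,-.1117,.0255,119.8)])
```

```text
t 16.7 tcp [ 0.4316 -0.1114  0.0603] w 69.6 F [-0.9  0.3 -1.2]
[2.2, 1.0, 34.8, -0.001, 0.001, 0.001]
-- [ 0.4293 -0.1117  0.0255]
```

Emit:
{"fn": "servo_tool", "kwargs": {"commands": [[[0.2,2,0.5,18,0,0,0],[0.5,2,0.5,34.8,0,0,0],[1,2,0.5,34.8,0,0,0],[1,2,0.5,34.8,0,0,0],[1,2,0.5,34.8,0,0,0]]]}}

```text
time_s: 17.2
tcp_pos: [0.4299, -0.1118, 0.0258]
ee_rot: [[-0.867, -0.499, 0.002], [-0.499, 0.867, 0.0], [-0.002, -0.001, -1.0]]
wrist_force: [0.4, -0.2, 0.3]
gripper_width: 0.523
gripper_force: 0.0
```

Emit:
{"fn": "servo_tool", "kwargs": {"commands": [[[1,0,0,0,0,0,0],[1,0,0,0,0,0,0],[1,0,0,0,0,0,0],[1,0,0,0,0,0,0],[1,0,0,0,0,0,0]]]}}

```text
time_s: 17.7
tcp_pos: [0.4297, -0.1117, 0.0257]
ee_rot: [[-0.867, -0.499, 0.002], [-0.499, 0.867, -0.0], [-0.001, -0.001, -1.0]]
wrist_force: [-1.4, 0.2, 6.9]
gripper_width: 0.414
gripper_force: 30.0
```

Emit:
{"fn": "servo_tool", "kwargs": {"commands": [[[1,0,0,-25,0,0,0],[1,0,0,-50,0,0,0],[1,0,0,-84.5,0,0,0],[1,0,0,-84.5,0,0,0],[1,0,0,-84.5,0,0,0]]]}}

```text
time_s: 18.2
tcp_pos: [0.4289, -0.1116, 0.1096]
ee_rot: [[-0.867, -0.498, 0.001], [-0.498, 0.867, 0.001], [-0.001, -0.0, -1.0]]
wrist_force: [-0.4, -0.1, -1.2]
gripper_width: 0.412
gripper_force: 30.0
```

Emit:
{"fn": "servo_tool", "kwargs": {"commands": [[[1,-23,-17,0,0,0,0.05],[1,-46,-34,0,0,0,0.1],[1,-70,-51,0,0,0,0.16],[1,-92.1,-68.4,0,0,0,0.222],[1,-92.1,-68.4,0,0,0,0.222]]]}}

```text
time_s: 18.7
tcp_pos: [0.5453, -0.1254, 0.107]
ee_rot: [[-0.956, -0.295, -0.001], [-0.295, 0.956, -0.0], [0.001, -0.0, -1.0]]
wrist_force: [-0.0, 0.7, -1.7]
gripper_width: 0.411
gripper_force: 30.0
```

Emit:
{"fn": "servo_tool", "kwargs": {"commands": [[[1,-26,-12,0,0,0,0.05],[1,-52,-23,0,0,0,0.1],[1,-78,-35,0,0,0,0.16],[1,-104.9,-46.5,0,0,0,0.222],[1,-104.9,-46.5,0,0,0,0.222]]]}}

```text
time_s: 19.2
tcp_pos: [0.6583, -0.1387, 0.1065]
ee_rot: [[-0.997, -0.077, -0.002], [-0.077, 0.997, -0.0], [0.002, 0.0, -1.0]]
wrist_force: [-1.0, 1.0, -1.9]
gripper_width: 0.41
gripper_force: 30.0
```

Emit:
{"fn": "servo_tool", "kwargs": {"commands": [[[1,0,0,15,0,0,0],[1,0,0,30,0,0,0],[1,0,0,43,0,0,0],[1,0,0,43,0,0,0],[1,0,0,43,0,0,0]]]}}

```text
time_s: 19.7
tcp_pos: [0.6563, -0.1386, 0.0658]
ee_rot: [[-0.997, -0.078, -0.001], [-0.078, 0.997, -0.0], [0.001, -0.0, -1.0]]
wrist_force: [0.5, -0.7, -0.1]
gripper_width: 0.41
gripper_force: 30.0
```

Run:
```python
from h import *
plan([(*pock(1),.064,94.4)])
```

```text
t 19.7 tcp [ 0.6563 -0.1386  0.0658] w 35.7 F [ 0.5 -0.7 -0.1]
[-0.8, -0.4, 1.8, -0.0, -0.001, 0.001]
-- [ 0.6572 -0.139   0.064 ]
```

Emit:
{"fn": "servo_tool", "kwargs": {"commands": [[[1,-0.6,0.3,5,0,0,0],[1,-0.6,0.3,9,0,0,0],[1,-0.6,0.3,13,0,0,0],[1,-0.6,0.3,16,0,0,0],[1,-0.6,0.3,18.5,0,0,0]]]}}

```text
time_s: 20.2
tcp_pos: [0.6574, -0.1383, 0.0477]
ee_rot: [[-0.997, -0.078, -0.0], [-0.078, 0.997, -0.0], [0.0, -0.0, -1.0]]
wrist_force: [-3.7, 2.8, 17.4]
gripper_width: 0.409
gripper_force: 30.0
```

Emit:
{"fn": "servo_tool", "kwargs": {"commands": [[[1,0,0,0,0,0,0],[1,0,0,0.5,0,0,0],[1,0,0,0.5,0,0,0],[1,0,0,0.5,0,0,0],[1,0,0,0.5,0,0,0]]]}}

```text
time_s: 20.7
tcp_pos: [0.6576, -0.1383, 0.0477]
ee_rot: [[-0.997, -0.078, 0.0], [-0.078, 0.997, -0.0], [-0.0, -0.0, -1.0]]
wrist_force: [-0.6, 0.7, 2.6]
gripper_width: 0.411
gripper_force: 30.0
```

Emit:
{"fn": "servo_tool", "kwargs": {"commands": [[[0.35,0,0,0,0,0,0],[0.35,0,0,0,0,0,0],[0.35,0,0,0,0,0,0],[0.35,0,0,-40,0,0,0],[0.35,0,0,-85,0,0,0]]]}}

```text
time_s: 21.2
tcp_pos: [0.6561, -0.1383, 0.1308]
ee_rot: [[-0.997, -0.078, -0.006], [-0.078, 0.997, 0.0], [0.006, 0.0, -1.0]]
wrist_force: [2.3, 0.4, 0.5]
gripper_width: 0.646
gripper_force: 0.0
```

Emit:
{"fn": "servo_tool", "kwargs": {"commands": [[[0.2,45,-20,-10,0,0,0],[0.2,90,-40,-20,0,0,0],[0.2,135,-60,-30,0,0,0],[0.2,170,-85,-30,0,0,0],[0.2,200,-120,-30,0,0,0]]]}}

```text
time_s: 21.7
tcp_pos: [0.4656, -0.2736, 0.1632]
ee_rot: [[-0.997, -0.079, 0.001], [-0.079, 0.997, -0.0], [-0.001, -0.0, -1.0]]
wrist_force: [1.4, -0.0, 0.7]
gripper_width: 0.798
gripper_force: 0.0
```

Emit:
{"fn": "servo_tool", "kwargs": {"commands": [[[0.2,30,-40,0,0,0,0],[0.2,60,-80,0,0,0,0],[0.2,80,-120,0,0,0,0],[0.2,80,-120,0,0,0,0],[0.2,80,-120,0,0,0,0]]]}}

```text
time_s: 22.2
tcp_pos: [0.3962, -0.4001, 0.1621]
ee_rot: [[-0.997, -0.075, -0.0], [-0.075, 0.997, 0.0], [0.0, 0.0, -1.0]]
wrist_force: [0.5, 0.6, -0.8]
gripper_width: 0.804
gripper_force: 0.0
```

Run:
```python
from h import *
T=r.capture("top")
for x in dots(T): print(x)
b=pock(3); print([pock(i) for i in range(4)])
plan([(.4376,.0432,.12,140),(.4376,.0432,.06,140),(.4376,.0432,.0255,140),(.4376,.0432,.11,140),(*b,.11,94.4),(*b,.064,94.4)])
```

```text
([0.6617, -0.1392], [0.6612, -0.1407], 6.0, [0.6608, -0.1383], 179.7)
([0.4531, 0.2239], [0.4533, 0.222], 10.4, [0.4524, 0.2238], 10.7)
([0.4376, 0.0432], [0.4401, 0.0423], 50.3, [0.4374, 0.0432], 49.6)
[array([ 0.65137858, -0.06315011]), array([ 0.65720922, -0.13892612]), array([ 0.58542142, -0.14444989]), array([ 0.57959078, -0.06867388])]
t 22.2 tcp [ 0.3968 -0.3993  0.1621] w 69.6 F [-0.6  1.   0.4]
[-24.9, 146.0, 14.1, 0.0, 0.0, -0.265]
[-62.3, 134.4, 14.1, 0.0, 0.0, -0.265]
[-95.3, 113.4, 14.1, 0.0, 0.0, -0.266]
-- [0.4376 0.0432 0.12  ]
[0.0, -0.0, 60.0, 0.0, 0.0, 0.0]
-- [0.4376 0.0432 0.06  ]
[0.0, -0.1, 34.5, 0.0, 0.0, 0.0]
-- [0.4376 0.0432 0.0255]
[0.0, 0.1, -84.5, 0.0, 0.0, 0.0]
-- [0.4376 0.0432 0.11  ]
[-2.8, -90.4, -0.0, 0.0, 0.0, 0.398]
[-37.5, -82.2, -0.1, 0.0, -0.0, 0.398]
-- [ 0.5796 -0.0687  0.11  ]
[-0.0, -0.0, 46.0, 0.0, -0.0, 0.0]
-- [ 0.5796 -0.0687  0.064 ]
```

Emit:
{"fn": "servo_tool", "kwargs": {"commands": [[[0.2,-6,37,3,0,0,-0.07],[0.2,-12,73,7,0,0,-0.13],[0.2,-18,110,10,0,0,-0.2],[0.2,-25,146,14,0,0,-0.265],[0.2,-25,146,14,0,0,-0.265]]]}}

```text
time_s: 22.75
tcp_pos: [0.4107, -0.2474, 0.1482]
ee_rot: [[-0.939, -0.343, -0.001], [-0.343, 0.939, 0.001], [0.0, 0.001, -1.0]]
wrist_force: [-0.0, -0.3, 0.2]
gripper_width: 0.8
gripper_force: 0.0
```

Emit:
{"fn": "servo_tool", "kwargs": {"commands": [[[0.2,-15,34,3,0,0,-0.07],[0.2,-30,67,7,0,0,-0.13],[0.2,-46,100,10,0,0,-0.2],[0.2,-62.3,134.4,14,0,0,-0.265],[0.2,-62.3,134.4,14,0,0,-0.265]]]}}

```text
time_s: 23.25
tcp_pos: [0.4246, -0.1006, 0.1344]
ee_rot: [[-0.816, -0.577, 0.001], [-0.577, 0.816, 0.0], [-0.001, -0.0, -1.0]]
wrist_force: [0.8, -0.7, -0.4]
gripper_width: 0.801
gripper_force: 0.0
```

Emit:
{"fn": "servo_tool", "kwargs": {"commands": [[[0.2,-24,28,3,0,0,-0.07],[0.2,-48,56,7,0,0,-0.13],[0.2,-72,85,10,0,0,-0.2],[0.2,-95.3,113.4,14,0,0,-0.266],[0.2,-95.3,113.4,14,0,0,-0.266]]]}}

```text
time_s: 23.75
tcp_pos: [0.4385, 0.0466, 0.1205]
ee_rot: [[-0.637, -0.771, 0.001], [-0.771, 0.637, 0.0], [-0.001, -0.001, -1.0]]
wrist_force: [-0.2, -0.5, -0.5]
gripper_width: 0.798
gripper_force: 0.0
```

Emit:
{"fn": "servo_tool", "kwargs": {"commands": [[[0.2,0,0,30,0,0,0],[0.2,0,0,60,0,0,0],[0.2,0,0,60,0,0,0],[0.2,0,0,60,0,0,0],[0.2,0,0,60,0,0,0]]]}}

```text
time_s: 24.25
tcp_pos: [0.4387, 0.0434, 0.0617]
ee_rot: [[-0.642, -0.767, 0.003], [-0.767, 0.642, 0.001], [-0.002, -0.001, -1.0]]
wrist_force: [-0.1, -0.2, -0.5]
gripper_width: 0.803
gripper_force: 0.0
```

Run:
```python
from h import *
plan([(.4376,.0432,.0255,140)])
```

```text
t 24.2 tcp [0.4387 0.0434 0.0617] w 69.8 F [-0.1 -0.2 -0.5]
[0.9, 0.7, 36.2, -0.001, 0.002, 0.001]
-- [0.4377 0.0432 0.0255]
```

Emit:
{"fn": "servo_tool", "kwargs": {"commands": [[[0.2,0.7,0.5,18,0,0,0],[0.5,0.7,0.5,36,0,0,0],[1,0.7,0.5,36,0,0,0],[1,0.7,0.5,36,0,0,0],[1,0.7,0.5,36,0,0,0]]]}}

```text
time_s: 24.75
tcp_pos: [0.4377, 0.0434, 0.0257]
ee_rot: [[-0.642, -0.767, 0.003], [-0.767, 0.642, 0.001], [-0.003, -0.001, -1.0]]
wrist_force: [0.4, -0.2, 0.4]
gripper_width: 0.524
gripper_force: 0.0
```

Emit:
{"fn": "servo_tool", "kwargs": {"commands": [[[1,0,0,0,0,0,0],[1,0,0,0,0,0,0],[1,0,0,0,0,0,0],[1,0,0,0,0,0,0],[1,0,0,0,0,0,0]]]}}

```text
time_s: 25.25
tcp_pos: [0.4374, 0.0433, 0.0253]
ee_rot: [[-0.642, -0.767, 0.002], [-0.767, 0.642, 0.001], [-0.002, -0.001, -1.0]]
wrist_force: [-1.5, -0.0, 6.3]
gripper_width: 0.406
gripper_force: 30.0
```

Emit:
{"fn": "servo_tool", "kwargs": {"commands": [[[1,0,0,-25,0,0,0],[1,0,0,-50,0,0,0],[1,0,0,-84.5,0,0,0],[1,0,0,-84.5,0,0,0],[1,0,0,-84.5,0,0,0]]]}}

```text
time_s: 25.75
tcp_pos: [0.4365, 0.0431, 0.1092]
ee_rot: [[-0.642, -0.766, 0.001], [-0.766, 0.642, 0.001], [-0.002, -0.0, -1.0]]
wrist_force: [-0.7, 0.5, -1.6]
gripper_width: 0.411
gripper_force: 30.0
```

Emit:
{"fn": "servo_tool", "kwargs": {"commands": [[[1,-1,-23,0,0,0,0.1],[1,-1,-46,0,0,0,0.2],[1,-2,-68,0,0,0,0.3],[1,-2.8,-90.4,0,0,0,0.398],[1,-2.8,-90.4,0,0,0,0.398]]]}}

```text
time_s: 26.25
tcp_pos: [0.5086, -0.0141, 0.1069]
ee_rot: [[-0.89, -0.455, -0.003], [-0.455, 0.89, -0.001], [0.003, 0.0, -1.0]]
wrist_force: [-0.4, -0.4, -1.8]
gripper_width: 0.413
gripper_force: 30.0
```

Emit:
{"fn": "servo_tool", "kwargs": {"commands": [[[1,-9,-20,0,0,0,0.1],[1,-18,-41,0,0,0,0.2],[1,-28,-62,0,0,0,0.3],[1,-37.5,-82.2,0,0,0,0.398],[1,-37.5,-82.2,0,0,0,0.398]]]}}

```text
time_s: 26.75
tcp_pos: [0.5793, -0.0696, 0.1069]
ee_rot: [[-0.997, -0.076, -0.002], [-0.076, 0.997, -0.0], [0.002, -0.0, -1.0]]
wrist_force: [1.1, -0.2, -0.9]
gripper_width: 0.407
gripper_force: 30.0
```

Emit:
{"fn": "servo_tool", "kwargs": {"commands": [[[1,0,0,15,0,0,0],[1,0,0,30,0,0,0],[1,0,0,45,0,0,0],[1,0,0,45,0,0,0],[1,0,0,45,0,0,0]]]}}

```text
time_s: 27.25
tcp_pos: [0.5778, -0.0684, 0.0632]
ee_rot: [[-0.997, -0.079, -0.002], [-0.079, 0.997, -0.0], [0.002, -0.0, -1.0]]
wrist_force: [-0.4, 0.3, -1.3]
gripper_width: 0.412
gripper_force: 30.0
```

Run:
```python
from h import *
plan([(*pock(3),.064,94.4)])
```

```text
t 27.2 tcp [ 0.5778 -0.0684  0.0632] w 35.8 F [-0.4  0.3 -1.3]
[-1.8, -0.4, -0.8, -0.0, -0.002, 0.003]
-- [ 0.5796 -0.0686  0.064 ]
```

Emit:
{"fn": "servo_tool", "kwargs": {"commands": [[[1,-1.8,0.2,4,0,0,0],[1,-1.8,0.2,8,0,0,0],[1,-1.8,0.2,11,0,0,0],[1,-1.8,0.2,14,0,0,0],[1,-1.8,0.2,16,0,0,0]]]}}

```text
time_s: 27.75
tcp_pos: [0.5804, -0.0685, 0.0476]
ee_rot: [[-0.997, -0.078, -0.0], [-0.078, 0.997, -0.0], [0.0, 0.0, -1.0]]
wrist_force: [-0.7, 0.2, -1.8]
gripper_width: 0.412
gripper_force: 30.0
```

Emit:
{"fn": "servo_tool", "kwargs": {"commands": [[[1,0,0,0,0,0,0],[1,0,0,0.5,0,0,0],[1,0,0,0.5,0,0,0],[1,0,0,0.5,0,0,0],[1,0,0,0.5,0,0,0]]]}}

```text
time_s: 28.25
tcp_pos: [0.5807, -0.0684, 0.0475]
ee_rot: [[-0.997, -0.078, 0.0], [-0.078, 0.997, 0.0], [-0.0, 0.0, -1.0]]
wrist_force: [-1.1, 0.0, -0.8]
gripper_width: 0.412
gripper_force: 30.0
```

Emit:
{"fn": "servo_tool", "kwargs": {"commands": [[[0.35,0,0,0,0,0,0],[0.35,0,0,0,0,0,0],[0.35,0,0,0,0,0,0],[0.35,0,0,-40,0,0,0],[0.35,0,0,-75,0,0,0]]]}}

```text
time_s: 28.75
tcp_pos: [0.5802, -0.0686, 0.1228]
ee_rot: [[-0.997, -0.078, -0.002], [-0.078, 0.997, -0.001], [0.002, -0.001, -1.0]]
wrist_force: [0.6, 0.2, -0.5]
gripper_width: 0.642
gripper_force: 0.0
```

Run:
```python
from h import *
T=r.capture("top")
for x in dots(T): print(x)
b=pock(0)
plan([(.50,.05,.12,98),(.4531,.2239,.12,100.2),(.4531,.2239,.06,100.2),(.4531,.2239,.0255,100.2),(.4531,.2239,.11,100.2),(*b,.11,94.4),(*b,.066,94.4)])
```

```text
t 28.8 tcp [ 0.5844 -0.0686  0.1301] w 56.0 F [0.7 0.7 4.5]
[74.8, 125.0, 9.0, -0.002, 0.011, -0.06]
-- [0.5  0.05 0.12]
[22.2, 178.7, 0.0, -0.0, -0.0, -0.038]
-- [0.4531 0.2239 0.12  ]
[-0.0, 0.0, 60.0, -0.0, -0.0, -0.0]
-- [0.4531 0.2239 0.06  ]
[-0.0, 0.0, 34.5, -0.0, -0.0, -0.0]
-- [0.4531 0.2239 0.0255]
[-0.0, 0.0, -84.5, -0.0, -0.0, -0.0]
-- [0.4531 0.2239 0.11  ]
[-72.2, -158.8, 0.0, -0.0, -0.0, 0.051]
[-80.2, -154.9, 0.0, -0.0, -0.0, 0.05]
-- [ 0.6514 -0.0632  0.11  ]
[0.0, 0.0, 44.0, -0.0, 0.0, 0.0]
-- [ 0.6514 -0.0632  0.066 ]
```

Emit:
{"fn": "servo_tool", "kwargs": {"commands": [[[0.2,19,31,0,0,0,-0.015],[0.2,38,62,0,0,0,-0.03],[0.2,56,94,0,0,0,-0.045],[0.2,72,125,0,0,0,-0.06],[0.2,72,125,0,0,0,-0.06]]]}}

```text
time_s: 29.3
tcp_pos: [0.4973, 0.0529, 0.1227]
ee_rot: [[-0.99, -0.142, -0.0], [-0.142, 0.99, 0.001], [-0.0, 0.001, -1.0]]
wrist_force: [0.1, -0.6, 0.7]
gripper_width: 0.797
gripper_force: 0.0
```

Run:
```python
from h import *
c=r.capture("side"); p=c["pixels"]; h=cv2.cvtColor(p,cv2.COLOR_RGB2HSV)
e=proj(c,[[.4531,.2239,.03]])[0].round().astype(int); print("expect",e)
m=((h[:,:,1]<45)&(h[:,:,2]>110)); 
for b in blobs(m,80,900):
    yy,xx=np.nonzero(b); u=np.array([xx.mean(),yy.mean()])
    if np.linalg.norm(u-e)<60: print(u,b.sum(),unproj(c,u,.02)[0].round(3))
T=r.capture("top")
for x in dots(T): print(x)
plan([(.4531,.2239,.12,100.2)])
```

```text
expect [231 335]
[232.639413   338.66037736] 477 [0.449 0.225 0.02 ]
[275.44628099 336.80165289] 121 [0.369 0.167 0.02 ]
([0.6614, -0.1392], [0.6587, -0.14], 3.2, [0.6622, -0.137], 179.7)
([0.5832, -0.0681], [0.583, -0.0677], 3.1, [0.5827, -0.0681], 5.1)
t 29.4 tcp [0.4991 0.0513 0.1227] w 69.4 F [-0.2  0.1  0.1]
[21.5, 177.3, 2.7, 0.0, 0.001, -0.038]
-- [0.4531 0.2239 0.12  ]
```

Emit:
{"fn": "servo_tool", "kwargs": {"commands": [[[0.2,5,45,0,0,0,-0.01],[0.2,11,90,0,0,0,-0.02],[0.2,16,135,0,0,0,-0.03],[0.2,21.5,177.3,0,0,0,-0.038],[0.2,21.5,177.3,0,0,0,-0.038]]]}}

```text
time_s: 29.9
tcp_pos: [0.4541, 0.2269, 0.1226]
ee_rot: [[-0.984, -0.179, 0.002], [-0.179, 0.984, 0.001], [-0.002, 0.001, -1.0]]
wrist_force: [0.8, -0.8, 0.1]
gripper_width: 0.801
gripper_force: 0.0
```

Emit:
{"fn": "servo_tool", "kwargs": {"commands": [[[0.2,0,0,30,0,0,0],[0.2,0,0,60,0,0,0],[0.2,0,0,60,0,0,0],[0.2,0,0,60,0,0,0],[0.2,0,0,60,0,0,0]]]}}

```text
time_s: 30.4
tcp_pos: [0.4548, 0.2235, 0.0637]
ee_rot: [[-0.985, -0.174, 0.002], [-0.174, 0.985, 0.002], [-0.002, 0.001, -1.0]]
wrist_force: [0.4, -0.1, 0.1]
gripper_width: 0.802
gripper_force: 0.0
```

Run:
```python
from h import *
plan([(.4531,.2239,.0255,100.2)])
```

```text
t 30.4 tcp [0.4548 0.2235 0.0637] w 69.8 F [ 0.4 -0.1  0.1]
[1.6, 0.7, 38.2, 0.001, 0.002, -0.003]
-- [0.4531 0.2239 0.0255]
```

Emit:
{"fn": "servo_tool", "kwargs": {"commands": [[[0.2,1.5,0.5,18,0,0,0],[0.5,1.5,0.5,38,0,0,0],[1,1.5,0.5,38,0,0,0],[1,1.5,0.5,38,0,0,0],[1,1.5,0.5,38,0,0,0]]]}}

```text
time_s: 30.9
tcp_pos: [0.4529, 0.2242, 0.0258]
ee_rot: [[-0.985, -0.175, 0.002], [-0.175, 0.985, 0.002], [-0.003, 0.001, -1.0]]
wrist_force: [-0.9, 0.0, 0.0]
gripper_width: 0.52
gripper_force: 0.0
```

Emit:
{"fn": "servo_tool", "kwargs": {"commands": [[[1,0,0,0,0,0,0],[1,0,0,0,0,0,0],[1,0,0,0,0,0,0],[1,0,0,0,0,0,0],[1,0,0,0,0,0,0]]]}}

```text
time_s: 31.4
tcp_pos: [0.4525, 0.224, 0.0255]
ee_rot: [[-0.985, -0.175, 0.002], [-0.175, 0.985, 0.001], [-0.002, 0.001, -1.0]]
wrist_force: [-1.4, -0.6, 6.5]
gripper_width: 0.412
gripper_force: 30.0
```

Emit:
{"fn": "servo_tool", "kwargs": {"commands": [[[1,0,0,-25,0,0,0],[1,0,0,-50,0,0,0],[1,0,0,-85,0,0,0],[1,0,0,-85,0,0,0],[1,0,0,-85,0,0,0]]]}}

```text
time_s: 31.9
tcp_pos: [0.4516, 0.2235, 0.1097]
ee_rot: [[-0.985, -0.174, 0.0], [-0.174, 0.985, 0.001], [-0.001, 0.001, -1.0]]
wrist_force: [-1.0, -0.3, -1.5]
gripper_width: 0.413
gripper_force: 30.0
```

Emit:
{"fn": "servo_tool", "kwargs": {"commands": [[[1,-18,-40,0,0,0,0.01],[1,-36,-80,0,0,0,0.02],[1,-54,-120,0,0,0,0.035],[1,-72.2,-158.8,0,0,0,0.051],[1,-72.2,-158.8,0,0,0,0.051]]]}}

```text
time_s: 32.4
tcp_pos: [0.5517, 0.0758, 0.107]
ee_rot: [[-0.993, -0.118, -0.003], [-0.118, 0.993, -0.002], [0.003, -0.001, -1.0]]
wrist_force: [0.2, 0.5, -1.5]
gripper_width: 0.41
gripper_force: 30.0
```

Emit:
{"fn": "servo_tool", "kwargs": {"commands": [[[1,-20,-39,0,0,0,0.01],[1,-40,-77,0,0,0,0.02],[1,-60,-116,0,0,0,0.035],[1,-80.2,-154.9,0,0,0,0.05],[1,-80.2,-154.9,0,0,0,0.05]]]}}

```text
time_s: 32.9
tcp_pos: [0.6507, -0.0676, 0.1066]
ee_rot: [[-0.998, -0.07, -0.002], [-0.07, 0.998, -0.001], [0.002, -0.001, -1.0]]
wrist_force: [-0.0, -0.3, -2.6]
gripper_width: 0.41
gripper_force: 30.0
```

Emit:
{"fn": "servo_tool", "kwargs": {"commands": [[[1,0,0,15,0,0,0],[1,0,0,30,0,0,0],[1,0,0,45,0,0,0],[1,0,0,45,0,0,0],[1,0,0,45,0,0,0]]]}}

```text
time_s: 33.4
tcp_pos: [0.6487, -0.0634, 0.0633]
ee_rot: [[-0.997, -0.075, -0.003], [-0.075, 0.997, -0.0], [0.003, -0.0, -1.0]]
wrist_force: [0.5, 0.5, -1.4]
gripper_width: 0.411
gripper_force: 30.0
```

Run:
```python
from h import *
plan([(*pock(0),.064,94.4)])
```

```text
t 33.4 tcp [ 0.6487 -0.0634  0.0633] w 35.7 F [ 0.5  0.5 -1.4]
[-2.7, 0.0, -0.8, -0.0, -0.003, -0.001]
-- [ 0.6514 -0.0632  0.064 ]
```

Emit:
{"fn": "servo_tool", "kwargs": {"commands": [[[1,-2.3,0.3,4,0,0,0],[1,-2.3,0.3,8,0,0,0],[1,-2.3,0.3,11,0,0,0],[1,-2.3,0.3,14,0,0,0],[1,-2.3,0.3,16,0,0,0]]]}}

```text
time_s: 33.9
tcp_pos: [0.6517, -0.0635, 0.0481]
ee_rot: [[-0.997, -0.075, -0.0], [-0.075, 0.997, 0.0], [0.0, 0.0, -1.0]]
wrist_force: [-0.7, -0.3, -2.1]
gripper_width: 0.409
gripper_force: 30.0
```

Emit:
{"fn": "servo_tool", "kwargs": {"commands": [[[1,0,0,0,0,0,0],[1,0,0,0.5,0,0,0],[1,0,0,0.5,0,0,0],[1,0,0,0.5,0,0,0],[1,0,0,0.5,0,0,0]]]}}

```text
time_s: 34.4
tcp_pos: [0.6519, -0.0635, 0.048]
ee_rot: [[-0.997, -0.075, 0.0], [-0.075, 0.997, 0.0], [-0.0, 0.0, -1.0]]
wrist_force: [0.0, 0.8, -1.4]
gripper_width: 0.411
gripper_force: 30.0
```

Emit:
{"fn": "servo_tool", "kwargs": {"commands": [[[0.35,0,0,0,0,0,0],[0.35,0,0,0,0,0,0],[0.35,0,0,0,0,0,0],[0.35,0,0,-40,0,0,0],[0.35,0,0,-85,0,0,0]]]}}

```text
time_s: 34.9
tcp_pos: [0.6506, -0.0636, 0.1318]
ee_rot: [[-0.997, -0.075, -0.005], [-0.075, 0.997, -0.001], [0.005, -0.0, -1.0]]
wrist_force: [0.8, 0.1, 0.4]
gripper_width: 0.643
gripper_force: 0.0
```

Emit:
{"fn": "servo_tool", "kwargs": {"commands": [[[0.2,45,-20,-10,0,0,0],[0.2,90,-40,-20,0,0,0],[0.2,135,-60,-30,0,0,0],[0.2,170,-85,-40,0,0,0],[0.2,200,-120,-50,0,0,0]]]}}

```text
time_s: 35.4
tcp_pos: [0.4593, -0.1983, 0.1839]
ee_rot: [[-0.997, -0.077, 0.001], [-0.077, 0.997, 0.0], [-0.001, -0.0, -1.0]]
wrist_force: [0.4, -0.4, 0.1]
gripper_width: 0.798
gripper_force: 0.0
```

Emit:
{"fn": "servo_tool", "kwargs": {"commands": [[[0.4,20,-45,0,0,0,0],[0.4,40,-90,0,0,0,0],[0.4,60,-135,0,0,0,0],[0.4,80,-180,0,0,0,0],[0.4,80,-200,0,0,0,0]]]}}

```text
time_s: 35.9
tcp_pos: [0.3944, -0.4066, 0.1832]
ee_rot: [[-0.997, -0.071, 0.0], [-0.071, 0.997, -0.001], [-0.0, -0.001, -1.0]]
wrist_force: [0.3, 0.1, -0.0]
gripper_width: 0.608
gripper_force: 0.0
```

Run:
```python
from h import *
T=r.capture("top")
def up(x): 
    o=-T["R"].T@T["t"]; return (np.array(x)+(o[:2]-np.array(x))*(.022/(o[2]-.03))).round(4)
for x in dots(T): print(up(x[0]),x[2])
print([pock(i).round(4) for i in range(4)])
# red handle: pixels, axis, ends
h=cv2.cvtColor(T["pixels"],cv2.COLOR_RGB2HSV); m=((h[:,:,0]<8)|(h[:,:,0]>172))&(h[:,:,1]>130)&(h[:,:,2]>70)
e=proj(T,[[.6273,-.2457,.065]])[0]
for b in blobs(m,15,900):
    yy,xx=np.nonzero(b); u=np.array([xx.mean(),yy.mean()])
    if np.linalg.norm(u-e)<40:
        (cu,cv_),(w,hh),a=rect(b)[1]; Q=unproj(T,cv2.boxPoints(rect(b)[1]),.072); print(b.sum(),unproj(T,u,.072)[0].round(4),Q.round(4)[:,:2].tolist())
# dark disc
d=(h[:,:,2]<70); yy,xx=np.mgrid[:420,:560]; d&=np.hypot(xx-e[0],yy-e[1])<26
k=cv2.findContours((d|m&(np.hypot(xx-e[0],yy-e[1])<26)).astype(np.uint8),0,1)[0]; k=max(k,key=cv2.contourArea); c,rad=cv2.minEnclosingCircle(k); mo=cv2.moments(k); print("disc",c,rad,unproj(T,c,.055),unproj(T,[mo["m10"]/mo["m00"],mo["m01"]/mo["m00"]],.055))
save(T,"t5.png",(250,140,380,230),6); plan([])
```

```text
[ 0.6574 -0.1386] 6.0
[array([ 0.6514, -0.0632]), array([ 0.6572, -0.1389]), array([ 0.5854, -0.1444]), array([ 0.5796, -0.0687])]
134 [ 0.6205 -0.2412  0.072 ] [[0.5991, -0.2257], [0.6472, -0.2381], [0.6424, -0.2565], [0.5944, -0.244]]
disc (347.6168212890625, 177.30841064453125) 24.011564254760742 [[ 0.62368759 -0.24885747  0.055     ]] [[ 0.62922339 -0.24643602  0.055     ]]
t 36.0 tcp [ 0.3958 -0.4082  0.183 ] w 52.3 F [ 1.6 -2.8  1.5]
```

View pics/t5.png

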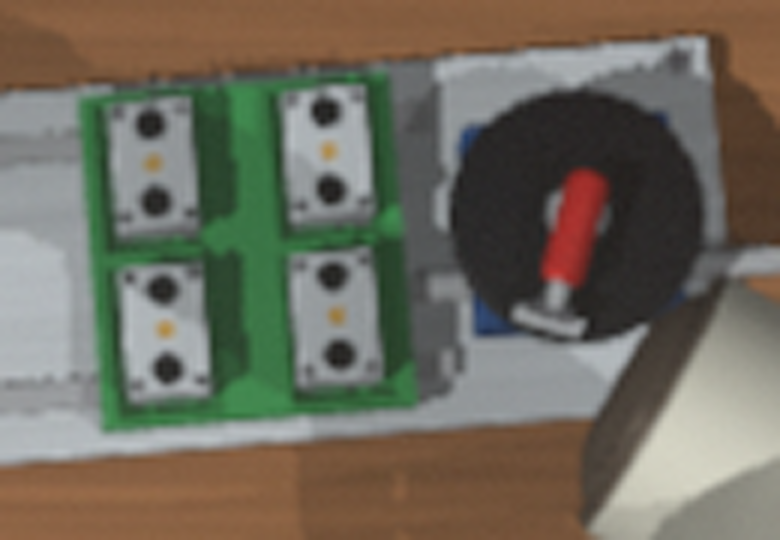

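All four caps sit square in their pockets, with dots at (152,163), (328,151), (165,329) and (337,316). The red handle is folded from its hinge near (555,315) across the wheel centre at (578,216).

Run:
```python
from h import *
r.capture("top"); plan([(.6347,-.2466,.13,74.5),(.6347,-.2466,.073,74.5)])
```

```text
t 36.0 tcp [ 0.3959 -0.4061  0.1827] w 52.3 F [ 0.6  0.1 -0.3]
[-124.7, 71.1, 26.4, -0.0, 0.0, 0.171]
[-110.8, 91.3, 26.3, -0.001, 0.001, 0.17]
-- [ 0.6347 -0.2466  0.13  ]
[-0.0, 0.0, 57.0, 0.0, -0.0, 0.0]
-- [ 0.6347 -0.2466  0.073 ]
```

Emit:
{"fn": "servo_tool", "kwargs": {"commands": [[[0.4,-31,18,0,0,0,0.04],[0.4,-62,35,0,0,0,0.08],[0.4,-93,53,10,0,0,0.13],[0.4,-124.7,71.1,26,0,0,0.171],[0.4,-124.7,71.1,26,0,0,0.171]]]}}

```text
time_s: 36.5
tcp_pos: [0.5176, -0.3195, 0.1546]
ee_rot: [[-0.996, 0.092, -0.002], [0.092, 0.996, 0.002], [0.003, 0.002, -1.0]]
wrist_force: [-0.9, 0.5, -0.5]
gripper_width: 0.598
gripper_force: 0.0
```

Emit:
{"fn": "servo_tool", "kwargs": {"commands": [[[0.4,-28,23,6,0,0,0.04],[0.4,-55,46,12,0,0,0.08],[0.4,-83,68,20,0,0,0.13],[0.4,-110.8,91.3,26,0,0,0.17],[0.4,-110.8,91.3,26,0,0,0.17]]]}}

```text
time_s: 37.0
tcp_pos: [0.6369, -0.2399, 0.1297]
ee_rot: [[-0.966, 0.259, -0.0], [0.259, 0.966, 0.0], [0.0, 0.0, -1.0]]
wrist_force: [-0.3, -0.6, -0.3]
gripper_width: 0.601
gripper_force: 0.0
```

Emit:
{"fn": "servo_tool", "kwargs": {"commands": [[[0.4,0,0,10,0,0,0],[0.4,0,0,25,0,0,0],[0.4,0,0,25,0,0,0],[0.4,0,0,25,0,0,0],[0.4,0,0,25,0,0,0]]]}}

```text
time_s: 37.5
tcp_pos: [0.6345, -0.2437, 0.1064]
ee_rot: [[-0.965, 0.264, 0.001], [0.264, 0.965, -0.0], [-0.001, -0.0, -1.0]]
wrist_force: [-1.0, -0.1, 0.6]
gripper_width: 0.603
gripper_force: 0.0
```

Run:
```python
from h import *
plan([(.6347,-.2466,.073,74.5)])
```

```text
t 37.5 tcp [ 0.6345 -0.2437  0.1064] w 52.5 F [-1.  -0.1  0.6]
[-1.0, -2.7, 33.4, -0.0, 0.001, 0.004]
-- [ 0.6347 -0.2466  0.073 ]
```

Emit:
{"fn": "servo_tool", "kwargs": {"commands": [[[0.4,-1,-2.7,12,0,0,0.003],[0.4,-1,-2.7,24,0,0,0.003],[0.4,-1,-2.7,33,0,0,0.003],[0.6,-1,-2.7,33,0,0,0.003],[1,-1,-2.7,33,0,0,0.003]]]}}

```text
time_s: 38.0
tcp_pos: [0.6348, -0.246, 0.0723]
ee_rot: [[-0.964, 0.266, -0.001], [0.266, 0.964, -0.0], [0.001, -0.0, -1.0]]
wrist_force: [1.8, 0.6, 0.6]
gripper_width: 0.491
gripper_force: 0.0
```

Emit:
{"fn": "servo_tool", "kwargs": {"commands": [[[1,0,0,0,0,0,0],[1,0,0,0,0,0,0],[1,0,0,0,0,0,0],[1,0,0,0,0,0,0],[1,0,0,0,0,0,0]]]}}

```text
time_s: 38.5
tcp_pos: [0.6352, -0.2458, 0.0733]
ee_rot: [[-0.964, 0.266, 0.001], [0.266, 0.964, 0.0], [-0.001, 0.0, -1.0]]
wrist_force: [0.7, 2.1, 0.8]
gripper_width: 0.209
gripper_force: 30.0
```

Emit:
{"fn": "servo_tool", "kwargs": {"commands": [[[1,0,0,0,0,0,0],[1,0,0,0,0,0,0],[1,0,0,0,0,0,0],[1,0,0,0,0,0,0],[1,0,0,0,0,0,0]]]}}

```text
time_s: 39.0
tcp_pos: [0.6352, -0.2458, 0.073]
ee_rot: [[-0.964, 0.266, 0.001], [0.266, 0.964, 0.0], [-0.001, 0.0, -1.0]]
wrist_force: [0.3, 1.0, 1.7]
gripper_width: 0.208
gripper_force: 30.0
```

Emit:
{"fn": "servo_tool", "kwargs": {"commands": [[[1,0.8,0,-9,0,0,0],[1,3.1,0,-17.8,0,0,0],[1,7,0,-26,0,0,0],[1,12.2,0,-33.4,0,0,0],[1,18.6,0,-39.8,0,0,0]]]}}

```text
time_s: 39.5
tcp_pos: [0.6159, -0.2405, 0.1127]
ee_rot: [[-0.964, 0.266, -0.001], [0.266, 0.964, 0.001], [0.001, 0.001, -1.0]]
wrist_force: [1.5, 1.8, -6.6]
gripper_width: 0.202
gripper_force: 30.0
```

Emit:
{"fn": "servo_tool", "kwargs": {"commands": [[[1,7.4,0,-5.2,0,0,0],[1,15.6,0,-9.1,0,0,0],[1,24.4,0,-11.4,0,0,0],[1,33.4,0,-12.2,0,0,0],[1,35,0,-12.2,0,0,0]]]}}

```text
time_s: 40.0
tcp_pos: [0.5846, -0.2318, 0.1248]
ee_rot: [[-0.964, 0.266, 0.006], [0.266, 0.964, -0.001], [-0.006, 0.001, -1.0]]
wrist_force: [9.9, -0.1, -12.3]
gripper_width: 0.2
gripper_force: 30.0
```

Run:
```python
from h import *
c=r.capture("side"); save(c,"s5.png",(220,150,320,225),8); plan([])
```

```text
t 40.0 tcp [ 0.5847 -0.2318  0.1248] w 17.6 F [  7.    0.6 -11.9]
```

View pics/s5.png

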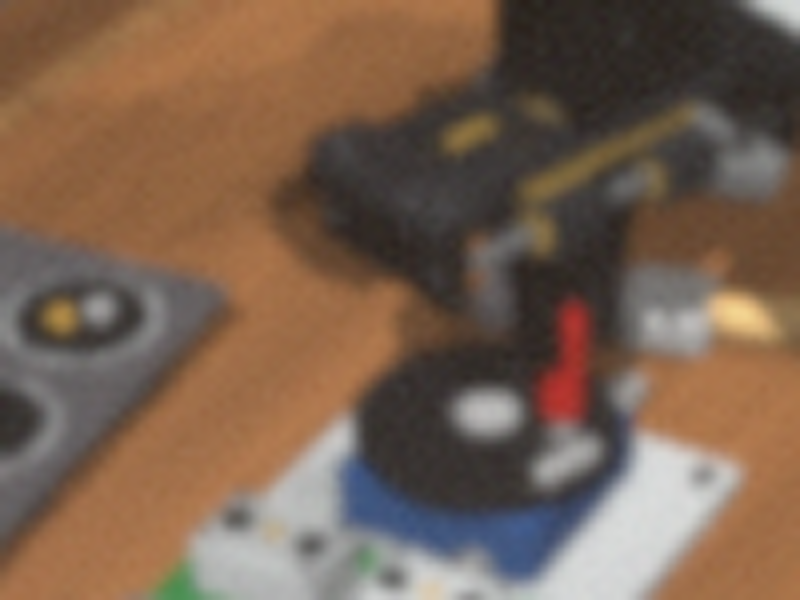

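The red handle stands upright at about (568,360) in the crop, clear of the wheel. I compute the circle for winding it clockwise.

Run:
```python
import numpy as np
f=lambda a:45.2*np.array([np.cos(np.radians(a)),np.sin(np.radians(a))])
for a in range(0,280,50): print(a,[ (f(a+d)-f(a)).round(1).tolist() for d in (10,20,30,40,50)])
```

```text
0 [[-0.7, 7.8], [-2.7, 15.5], [-6.1, 22.6], [-10.6, 29.1], [-16.1, 34.6]]
50 [[-6.5, 4.5], [-13.6, 7.8], [-21.2, 9.9], [-29.1, 10.6], [-36.9, 9.9]]
100 [[-7.6, -2.0], [-14.8, -5.4], [-21.2, -9.9], [-26.8, -15.5], [-31.3, -21.9]]
150 [[-3.3, -7.1], [-5.4, -14.8], [-6.1, -22.6], [-5.4, -30.4], [-3.3, -38.1]]
200 [[3.3, -7.1], [7.8, -13.6], [13.4, -19.2], [19.9, -23.7], [27.0, -27.0]]
250 [[7.6, -2.0], [15.5, -2.7], [23.3, -2.0], [30.9, 0.0], [38.1, 3.3]]
```

Emit:
{"fn": "servo_tool", "kwargs": {"commands": [[[1,-1.7,7.8,1,0,0,0],[1,-3.7,15.5,1,0,0,0],[1,-7.1,22.6,1,0,0,0],[1,-11.6,29.1,1,0,0,0],[1,-17.1,34.6,1,0,0,0]]]}}

```text
time_s: 40.55
tcp_pos: [0.6065, -0.2047, 0.1246]
ee_rot: [[-0.964, 0.266, -0.005], [0.266, 0.964, -0.003], [0.004, -0.004, -1.0]]
wrist_force: [-3.6, -4.5, -1.9]
gripper_width: 0.205
gripper_force: 30.0
```

Emit:
{"fn": "servo_tool", "kwargs": {"commands": [[[1,-6.5,4.5,0,0,0,0],[1,-13.6,7.8,0,0,0,0],[1,-21.2,9.9,0,0,0,0],[1,-29.1,10.6,0,0,0,0],[1,-36.9,9.9,0,0,0,0]]]}}

```text
time_s: 41.05
tcp_pos: [0.6478, -0.203, 0.1245]
ee_rot: [[-0.964, 0.265, 0.0], [0.265, 0.964, 0.0], [-0.0, 0.0, -1.0]]
wrist_force: [-4.8, 0.2, 2.4]
gripper_width: 0.201
gripper_force: 30.0
```

Emit:
{"fn": "servo_tool", "kwargs": {"commands": [[[1,-7.6,-2,0,0,0,0],[1,-14.8,-5.4,0,0,0,0],[1,-21.2,-9.9,0,0,0,0],[1,-26.8,-15.5,0,0,0,0],[1,-31.3,-21.9,0,0,0,0]]]}}

```text
time_s: 41.55
tcp_pos: [0.6727, -0.2325, 0.1245]
ee_rot: [[-0.964, 0.266, 0.002], [0.266, 0.964, 0.0], [-0.002, 0.001, -1.0]]
wrist_force: [-3.9, 3.4, 5.7]
gripper_width: 0.203
gripper_force: 30.0
```

Run:
```python
from h import *
s=r.sense();d=np.array(s["tcp_pos"])[:2]-[.628,-.2447];print(np.hypot(*d),np.degrees(np.arctan2(d[1],d[0])),s["wrist_force"],s["gripper_width"],s["tcp_pos"])
```

```text
0.046351204901879384 15.25589503568772 [-3.93019986  3.38536137  5.67979891] 0.20330054918786378 [ 0.6727178  -0.23250359  0.1244679 ]
```

Winding smoothly; I continue.

Emit:
{"fn": "servo_tool", "kwargs": {"commands": [[[1,-3.3,-7.1,0,0,0,0],[1,-5.4,-14.8,0,0,0,0],[1,-6.1,-22.6,0,0,0,0],[1,-5.4,-30.4,0,0,0,0],[1,-3.3,-38.1,0,0,0,0]]]}}

```text
time_s: 42.05
tcp_pos: [0.6665, -0.2694, 0.1244]
ee_rot: [[-0.964, 0.266, 0.005], [0.266, 0.964, 0.001], [-0.004, 0.002, -1.0]]
wrist_force: [-1.7, 7.3, 3.9]
gripper_width: 0.2
gripper_force: 30.0
```

Emit:
{"fn": "servo_tool", "kwargs": {"commands": [[[1,2,-4.7,0,0,0,0],[1,4.5,-9,0,0,0,0],[1,7.8,-13.6,0,0,0,0],[1,10.5,-16.4,0,0,0,0],[1,13.4,-19.2,0,0,0,0]]]}}

```text
time_s: 42.55
tcp_pos: [0.6497, -0.2843, 0.1245]
ee_rot: [[-0.964, 0.265, 0.008], [0.265, 0.964, 0.001], [-0.007, 0.003, -1.0]]
wrist_force: [2.1, 6.1, 3.0]
gripper_width: 0.204
gripper_force: 30.0
```

Run:
```python
from h import *
s=r.sense();d=np.array(s["tcp_pos"])[:2]-[.628,-.2447];print(np.hypot(*d),np.degrees(np.arctan2(d[1],d[0])),s["wrist_force"],s["gripper_width"],s["tcp_pos"])
```

```text
0.045146530362286594 -61.31990995992657 [2.06149115 6.14991726 2.99483676] 0.2039245941814885 [ 0.64966666 -0.28430764  0.1244876 ]
```

Emit:
{"fn": "servo_tool", "kwargs": {"commands": [[[1,3.8,-2.8,0,0,0,0],[1,7.8,-5.3,0,0,0,0],[1,12.1,-7.3,0,0,0,0],[1,16.6,-8.8,0,0,0,0],[1,16.6,-8.8,0,0,0,0]]]}}

```text
time_s: 43.05
tcp_pos: [0.6396, -0.2876, 0.1247]
ee_rot: [[-0.964, 0.264, 0.027], [0.264, 0.964, -0.001], [-0.027, 0.006, -1.0]]
wrist_force: [16.6, 6.0, -8.1]
gripper_width: 0.205
gripper_force: 30.0
```

Run:
```python
from h import *
s=r.sense();d=np.array(s["tcp_pos"])[:2]-[.628,-.2447];print(np.hypot(*d),np.degrees(np.arctan2(d[1],d[0])),s["wrist_force"],s["gripper_width"],s["tcp_pos"])
T=r.capture("top"); h=cv2.cvtColor(T["pixels"],cv2.COLOR_RGB2HSV); m=((h[:,:,0]>45)&(h[:,:,0]<80)&(h[:,:,1]>100)&(h[:,:,2]>40))
yy,xx=np.nonzero(m); ok=(yy>140)&(yy<225)&(xx>200)&(xx<330); print(xx[ok].min(),xx[ok].max(),proj(T,[[.6186,-.1038+.08-.0,.03]]))
```

```text
0.04444487860400267 -74.87160242403088 [16.60710599  5.99877841 -8.05393265] 0.20487254998370713 [ 0.63959936 -0.28760457  0.12474696]
235 273 [[260.11899139 181.05896903]]
```

The wheel stopped at about 238° of turn with the force rising, and the nest edge moved from column 263 to 235, so the nest is home. I relax the push and turn the tool about the handle for folding.

Emit:
{"fn": "servo_tool", "kwargs": {"commands": [[[1,-4,2,0,0,0,0],[1,-8,4,0,0,0,0.1],[1,-9,4,0,0,0,0.24],[1,-9,4,0,0,0,0.38],[1,-9,4,0,0,0,0.52]]]}}

```text
time_s: 43.6
tcp_pos: [0.6415, -0.2873, 0.1246]
ee_rot: [[-0.701, 0.713, 0.008], [0.713, 0.701, -0.0], [-0.006, 0.006, -1.0]]
wrist_force: [2.1, 4.4, 1.9]
gripper_width: 0.202
gripper_force: 30.0
```

Emit:
{"fn": "servo_tool", "kwargs": {"commands": [[[1,0,0,0,0,0,0.13],[1,0,0,0,0,0,0.26],[1,0,0,0,0,0,0.39],[1,0,0,0,0,0,0.52],[1,0,0,0,0,0,0.52]]]}}

```text
time_s: 44.1
tcp_pos: [0.6416, -0.2872, 0.1245]
ee_rot: [[-0.258, 0.966, 0.008], [0.966, 0.258, -0.0], [-0.002, 0.008, -1.0]]
wrist_force: [3.3, 4.6, 1.9]
gripper_width: 0.203
gripper_force: 30.0
```

Run:
```python
from h import *
T=r.capture("top"); print(r.sense()["joints"])
h=cv2.cvtColor(T["pixels"],cv2.COLOR_RGB2HSV); m=((h[:,:,0]>45)&(h[:,:,0]<80)&(h[:,:,1]>100)&(h[:,:,2]>40))
yy,xx=np.nonzero(m); ok=(yy>140)&(yy<225)&(xx>200)&(xx<330); print(xx[ok].min(),xx[ok].max())
plan([(.6396,-.2882,.125,15)])
```

```text
[-1.10043918e+01  3.39909969e+01  4.32504248e+00 -8.45091496e-02
 -5.98604388e+01 -1.53878186e+02]
235 273
t 44.1 tcp [ 0.6416 -0.2872  0.1245] w 18.0 F [2.3 4.5 1.4]
[-0.5, -2.2, -0.5, 0.008, 0.002, 0.001]
-- [ 0.6396 -0.2882  0.125 ]
```

Emit:
{"fn": "servo_tool", "kwargs": {"commands": [[[1,9,-1.5,0.8,0,0,0],[1,17.8,-1.5,3.1,0,0,0],[1,26,-1.5,7,0,0,0],[1,33.4,-1.5,12.2,0,0,0],[1,39.8,-1.5,18.6,0,0,0]]]}}

```text
time_s: 44.65
tcp_pos: [0.6306, -0.25, 0.1077]
ee_rot: [[-0.26, 0.965, 0.012], [0.965, 0.261, -0.003], [-0.006, 0.01, -1.0]]
wrist_force: [5.9, 1.1, 4.7]
gripper_width: 0.206
gripper_force: 30.0
```

Emit:
{"fn": "servo_tool", "kwargs": {"commands": [[[1,5.2,0,7.4,0,0,0],[1,9.1,0,15.6,0,0,0],[1,11.4,0,24.4,0,0,0],[1,12,0,29.8,0,0,0],[1,12,0,30,0,0,0]]]}}

```text
time_s: 45.15
tcp_pos: [0.6268, -0.2374, 0.0757]
ee_rot: [[-0.261, 0.965, 0.009], [0.965, 0.261, -0.001], [-0.003, 0.008, -1.0]]
wrist_force: [6.8, 3.0, 2.3]
gripper_width: 0.204
gripper_force: 30.0
```

Emit:
{"fn": "servo_tool", "kwargs": {"commands": [[[0.4,0,0,0,0,0,0],[0.4,0,0,0,0,0,0],[0.4,0,0,0,0,0,0],[0.4,0,0,0,0,0,0],[0.4,0,0,-10,0,0,0]]]}}

```text
time_s: 45.65
tcp_pos: [0.621, -0.2379, 0.0834]
ee_rot: [[-0.258, 0.966, -0.005], [0.966, 0.258, 0.001], [0.003, -0.005, -1.0]]
wrist_force: [-0.2, -0.3, -0.1]
gripper_width: 0.555
gripper_force: 0.0
```

Emit:
{"fn": "servo_tool", "kwargs": {"commands": [[[0,0,0,-40,0,0,0],[0,0,0,-80,0,0,0],[0,-20,0,-120,0,0,0],[0,-40,0,-150,0,0,0],[0,-60,0,-150,0,0,0]]]}}

```text
time_s: 46.15
tcp_pos: [0.6406, -0.2977, 0.2432]
ee_rot: [[-0.259, 0.966, 0.011], [0.966, 0.26, -0.004], [-0.007, 0.01, -1.0]]
wrist_force: [0.3, 0.4, -0.1]
gripper_width: 0.953
gripper_force: 0.0
```

Run:
```python
from h import *
T=r.capture("top");S=r.capture("side")
z=lambda c,b:cv2.resize(c["pixels"][b[1]:b[3],b[0]:b[2],::-1],(400,int(400*(b[3]-b[1])/(b[2]-b[0]))),interpolation=cv2.INTER_CUBIC)
a,b=z(T,(20,80,200,240)),z(S,(60,190,240,350)); cv2.imwrite("pics/c6.png",np.hstack([a,b])); print(a.shape,b.shape)
w=proj(T,[[.628,-.2447,.06]])[0]
h=cv2.cvtColor(T["pixels"],cv2.COLOR_RGB2HSV); m=((h[:,:,0]<8)|(h[:,:,0]>172))&(h[:,:,1]>130)&(h[:,:,2]>70)
for q in blobs(m,15,900):
    yy,xx=np.nonzero(q); print(q.sum(),xx.mean(),yy.mean(),unproj(T,cv2.boxPoints(rect(q)[1]),.072)[:,:2].round(3).tolist() if abs(xx.mean()-w[0])<30 else "")
plan([])
```

```text
(355, 400, 3) (355, 400, 3)
42 81.28571428571429 170.42857142857142 
137 349.86131386861314 173.08759124087592 [[0.635, -0.226], [0.646, -0.274], [0.628, -0.278], [0.616, -0.23]]
17 42.529411764705884 224.41176470588235 
255 425.6745098039216 246.24313725490197 
t 46.2 tcp [ 0.6386 -0.2982  0.2369] w 85.8 F [ 0.1 -0.3 -1.2]
```

View pics/c6.png

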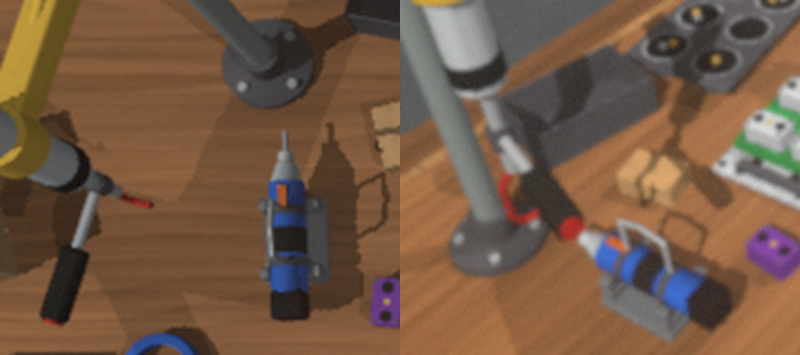

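The composite shows the handle lying flat. In the left crop the column base is at (267,62), the grip bar at about (66,286), the red hook tip at (137,203), and the bail's mid-arch at about (266,240). In the right crop the bail's top bar is at about (646,241).

Run:
```python
from h import *
T=r.capture("top");S=r.capture("side")
ft=lambda p:(np.array(p)+.5)/2.2222-.5+[20,80]
fs=lambda p:(np.array(p)-[400,0]+.5)/2.2222-.5+[60,190]
col=unproj(T,ft([267,62]),.012)[0]; cs=unproj(S,fs([495,240]),.012)[0]; print("column",col,"side",cs)
g=unproj(T,ft([66,286]),.325)[0]; print("grip",g,np.linalg.norm((g-col)[:2]))
ge=[unproj(T,ft(p),.325)[0] for p in([78,250],[52,322])]; d=ge[1]-ge[0]; print("grip ends",ge,np.linalg.norm(d),np.degrees(np.arctan2(d[1],d[0])))
st=unproj(T,ft([106,186]),.33)[0]; print("rod bottom?",st,np.linalg.norm((st-col)[:2]))
print("grip tri",tri([T,S],[ft([66,286]),fs([552,200])]))
b=unproj(T,ft([266,240]),.119)[0]; print("bail top",b,"tri",tri([T,S],[ft([266,240]),fs([646,241])]),"dist col",np.linalg.norm((b-col)[:2]))
nose,tail=unproj(T,ft([[285,140],[290,300]]),.046); dd=nose-tail; print("driver yaw",np.degrees(np.arctan2(dd[1],dd[0])),nose,tail)
for v in(g,st): print("jib angle",np.degrees(np.arctan2(*(v-col)[[1,0]])))
print("bail angle",np.degrees(np.arctan2(*(b-col)[[1,0]])))
```

```text
column [0.82160757 0.30085806 0.012     ] side [0.81316896 0.30959711 0.012     ]
grip [0.51488247 0.38695405 0.325     ] 0.3185793550663484
grip ends [array([0.54803608, 0.37739397, 0.325     ]), array([0.48193264, 0.39828387, 0.325     ])] 0.06932570077506617 162.46251004822707
rod bottom? [0.60646203 0.35192513 0.33      ] 0.22112314718436382
grip tri (array([0.51494553, 0.38670882, 0.32581318]), np.float64(0.07825114234225339))
bail top [0.58820214 0.26503592 0.119     ] tri (array([0.58866238, 0.26644607, 0.1129755 ]), np.float64(0.20696562853416367)) dist col 0.23613835145568962
driver yaw 3.214064168621581 [0.71735931 0.26721799 0.046     ] [0.52934064 0.25665982 0.046     ]
jib angle 164.32087104864058
jib angle 166.64734373058457
bail angle -171.27455564636776
```

Run:
```python
from h import *
T=r.capture("top");S=r.capture("side")
b=np.array([.5885,.2655]); u=np.array([np.cos(np.radians(3.2)),np.sin(np.radians(3.2))])
def z(c,box,s):
    im=cv2.resize(c["pixels"][:,:,::-1],None,fx=s,fy=s,interpolation=cv2.INTER_CUBIC)
    for k,zz in((-30,.113),(0,.119),(30,.113)):
        p=((proj(c,[[*(b+u*k/1e3),zz]])[0]+.5)*s-.5).round().astype(int); cv2.circle(im,tuple(p),2,(0,0,255),-1)
    x0,y0,x1,y1=[int(q*s) for q in box]; return im[y0:y1,x0:x1]
a=z(T,(120,145,170,225),7); d=z(S,(145,265,209,345),7); print(a.shape,d.shape)
cv2.imwrite("pics/c7.png",np.hstack([a,d]))
# grip hover plan: 8 mm outward of grip centre, tool y across jib
j=np.radians(164.3); v=np.array([np.cos(j),np.sin(j)]); g=np.array([.515,.387])+v*.006; print(g)
plan([(.45,.0,.40,74.3),(*g,.40,74.3),(*g,.333,74.3)])
```

```text
(560, 350, 3) (560, 448, 3)
[0.50922385 0.3886236 ]
t 46.5 tcp [ 0.6379 -0.2954  0.2346] w 87.0 F [-0.  -0.5  0.6]
[167.1, -52.6, -82.4, -0.0, -0.001, -0.517]
[171.2, 36.8, -82.6, -0.001, -0.001, -0.518]
-- [0.45 0.   0.4 ]
[24.1, 195.1, 0.0, 0.0, 0.0, 0.0]
[24.0, 195.0, 0.0, 0.0, 0.0, 0.0]
-- [0.5092 0.3886 0.4   ]
[0.0, 0.0, 67.0, 0.0, 0.0, 0.0]
-- [0.5093 0.3886 0.333 ]
```

View pics/c7.png

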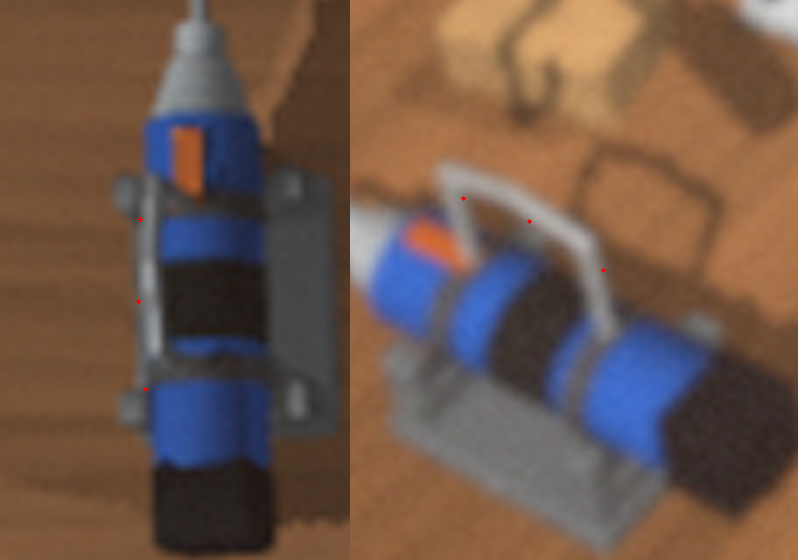

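The wire runs in the left crop from about (150,182) to (152,355), and in the right crop from (447,172) to (592,242) with mid at about (522,198). I refine the bail from these.

Run:
```python
from h import *
T=r.capture("top");S=r.capture("side")
ft=lambda p:(np.array(p)+.5)/7-.5+[120,145]
fs=lambda p:(np.array(p)-[350,0]+.5)/7-.5+[145,265]
for n,a,b in(("nose",(150,182),(447,172)),("tail",(152,355),(592,242)),("mid",(150,268),(522,198))):
    X,e=tri([T,S],[ft(a),fs(b)]); print(n,X.round(4),round(e,2))
m=unproj(T,ft((150,268)),.119)[0]; print(m)
for k in (0,):
    col=np.array([.8216,.3009]); d=m[:2]-col; print(np.linalg.norm(d),np.degrees(np.arctan2(d[1],d[0]))%360)
```

```text
nose [0.6308 0.2632 0.1143] 0.29
tail [0.5686 0.2597 0.1163] 0.63
mid [0.5988 0.2604 0.1191] 0.63
[0.60017825 0.26151637 0.119     ]
0.22489700225744935 190.08555457230196
```

Emit:
{"fn": "servo_tool", "kwargs": {"commands": [[[0,40,-13,-40,0,0,-0.12],[0,80,-26,-80,0,0,-0.25],[0,120,-39,-82,0,0,-0.38],[0,167,-52.6,-82.4,0,0,-0.517],[0,167,-52.6,-82.4,0,0,-0.517]]]}}

```text
time_s: 47.05
tcp_pos: [0.5418, -0.1446, 0.3194]
ee_rot: [[-0.707, 0.707, 0.002], [0.707, 0.707, 0.001], [-0.0, 0.002, -1.0]]
wrist_force: [0.6, -0.2, 1.0]
gripper_width: 1.0
gripper_force: 0.0
```

Emit:
{"fn": "servo_tool", "kwargs": {"commands": [[[0,43,9,-20,0,0,-0.12],[0,86,18,-40,0,0,-0.25],[0,128,27,-60,0,0,-0.38],[0,171,37,-82.6,0,0,-0.518],[0,171,37,-82.6,0,0,-0.518]]]}}

```text
time_s: 47.55
tcp_pos: [0.45, 0.0023, 0.4044]
ee_rot: [[-0.965, 0.263, 0.008], [0.263, 0.965, 0.002], [-0.007, 0.004, -1.0]]
wrist_force: [0.9, 1.1, 0.4]
gripper_width: 1.001
gripper_force: 0.0
```

Emit:
{"fn": "servo_tool", "kwargs": {"commands": [[[0,6,45,0,0,0,0],[0,12,90,0,0,0,0],[0,18,140,0,0,0,0],[0,24,195,0,0,0,0],[0,24,195,0,0,0,0]]]}}

```text
time_s: 48.05
tcp_pos: [0.4813, 0.1976, 0.3977]
ee_rot: [[-0.963, 0.268, -0.003], [0.268, 0.963, -0.002], [0.003, -0.002, -1.0]]
wrist_force: [0.0, -0.6, -0.4]
gripper_width: 0.999
gripper_force: 0.0
```

Emit:
{"fn": "servo_tool", "kwargs": {"commands": [[[0,6,45,0,0,0,0],[0,12,90,0,0,0,0],[0,18,140,0,0,0,0],[0,24,195,0,0,0,0],[0,24,195,0,0,0,0]]]}}

```text
time_s: 48.55
tcp_pos: [0.5108, 0.3919, 0.3956]
ee_rot: [[-0.963, 0.269, -0.004], [0.269, 0.963, -0.004], [0.003, -0.005, -1.0]]
wrist_force: [0.4, -0.8, -0.5]
gripper_width: 1.0
gripper_force: 0.0
```

Emit:
{"fn": "servo_tool", "kwargs": {"commands": [[[0,0,0,0,0,0,0],[0,0,0,0,0,0,0],[0,0,0,0,0,0,0],[0,0,0,0,0,0,0],[0,0,0,0,0,0,0]]]}}

```text
time_s: 49.05
tcp_pos: [0.5103, 0.3868, 0.4012]
ee_rot: [[-0.962, 0.272, 0.001], [0.272, 0.962, 0.001], [-0.001, 0.001, -1.0]]
wrist_force: [-0.9, 0.2, 0.3]
gripper_width: 0.996
gripper_force: 0.0
```

Run:
```python
from h import *
plan([(.5092,.3886,.36,74.3),(.5092,.3886,.330,74.3)]); print(r.sense()["joints"])
```

```text
t 49.0 tcp [0.5103 0.3868 0.4012] w 86.6 F [-0.9  0.2  0.3]
[1.5, 1.4, 41.2, 0.001, 0.001, -0.001]
-- [0.5092 0.3886 0.36  ]
[0.0, -0.0, 30.0, 0.0, -0.0, -0.0]
-- [0.5092 0.3886 0.33  ]
[ 5.16176643e+01  2.05082120e+01  2.14506307e+01  3.16802990e-03
 -9.08694252e+01 -1.57387296e+02]
```

Emit:
{"fn": "servo_tool", "kwargs": {"commands": [[[0,1.5,1.4,25,0,0,0],[0,1.5,1.4,50,0,0,0],[0,1.5,1.4,70,0,0,0],[0.2,1.5,1.4,79,0,0,0],[0.4,1.5,1.4,79,0,0,0]]]}}

```text
time_s: 49.55
tcp_pos: [0.5089, 0.389, 0.3203]
ee_rot: [[-0.963, 0.271, -0.001], [0.271, 0.963, -0.002], [0.001, -0.002, -1.0]]
wrist_force: [0.1, 0.2, -0.3]
gripper_width: 0.891
gripper_force: 0.0
```

Emit:
{"fn": "servo_tool", "kwargs": {"commands": [[[1,0,0,0,0,0,0],[1,0,0,0,0,0,0],[1,0,0,0,0,0,0],[1,0,0,0,0,0,0],[1,0,0,0,0,0,0]]]}}

```text
time_s: 50.05
tcp_pos: [0.5092, 0.3897, 0.3216]
ee_rot: [[-0.963, 0.271, 0.0], [0.271, 0.963, 0.0], [-0.0, 0.001, -1.0]]
wrist_force: [0.1, -0.3, -0.0]
gripper_width: 0.448
gripper_force: 0.0
```

Emit:
{"fn": "servo_tool", "kwargs": {"commands": [[[1,0,0,0,0,0,0],[1,0,0,0,0,0,0],[1,0,0,0,0,0,0],[1,0,0,0,0,0,0],[1,0,0,0,0,0,0]]]}}

```text
time_s: 50.55
tcp_pos: [0.5092, 0.3897, 0.3213]
ee_rot: [[-0.963, 0.271, 0.0], [0.271, 0.963, 0.0], [-0.0, 0.0, -1.0]]
wrist_force: [-0.2, 1.4, -0.4]
gripper_width: 0.247
gripper_force: 30.0
```

Run:
```python
from h import *
plan([]); s=r.sense(); R=np.array(s["ee_rot"]); print(np.degrees(np.arctan2(R[1,1],R[0,1])),s["gripper_force"]); p=np.array(s["tcp_pos"])[:2]-[.8216,.3009]; print(np.hypot(*p),np.degrees(np.arctan2(p[1],p[0])))
```

```text
t 50.5 tcp [0.5092 0.3897 0.3213] w 21.5 F [-0.2  1.4 -0.4]
74.2941078273074 29.999891258776188
0.3248031248484584 164.14142042241784
```

Gripped the bar (21.5 mm). I pull it down 143 mm, straight first.

Emit:
{"fn": "servo_tool", "kwargs": {"commands": [[[1,0,0,12,0,0,0],[1,0,0,27,0,0,0],[1,0,0,42,0,0,0],[1,0,0,57,0,0,0],[1,0,0,72,0,0,0]]]}}

```text
time_s: 51.05
tcp_pos: [0.5094, 0.3903, 0.2522]
ee_rot: [[-0.963, 0.27, 0.003], [0.27, 0.963, 0.003], [-0.002, 0.004, -1.0]]
wrist_force: [-3.2, 0.6, 10.0]
gripper_width: 0.253
gripper_force: 30.0
```

Emit:
{"fn": "servo_tool", "kwargs": {"commands": [[[1,0,0,15,0,0,0],[1,0,0,30,0,0,0],[1,0,0,45,0,0,0],[1,0,0,60,0,0,0],[1,0,0,71,0,0,0]]]}}

```text
time_s: 51.55
tcp_pos: [0.5094, 0.3904, 0.1806]
ee_rot: [[-0.963, 0.27, 0.003], [0.27, 0.963, 0.002], [-0.002, 0.003, -1.0]]
wrist_force: [-3.1, -0.3, 10.7]
gripper_width: 0.25
gripper_force: 30.0
```

Emit:
{"fn": "servo_tool", "kwargs": {"commands": [[[1,0,0,0,0,0,0],[1,0,0,0,0,0,0],[1,0,0,0,0,0,0],[1,0,0,0,0,0,0],[1,0,0,0,0,0,0]]]}}

```text
time_s: 52.05
tcp_pos: [0.5094, 0.3903, 0.1809]
ee_rot: [[-0.963, 0.27, 0.002], [0.27, 0.963, 0.002], [-0.002, 0.002, -1.0]]
wrist_force: [-4.2, 1.1, 8.8]
gripper_width: 0.245
gripper_force: 30.0
```

Run:
```python
from h import *
plan([]); T=r.capture("top");S=r.capture("side")
# red hook in both views, predicted seat
j=np.radians(164.14); seat=np.array([.8216,.3009])+.22*np.array([np.cos(j),np.sin(j)]); print(seat, [proj(c,[[*seat,.089]])[0].round(1) for c in(T,S)])
for c in(T,S):
    h=cv2.cvtColor(c["pixels"],cv2.COLOR_RGB2HSV); m=((h[:,:,0]<8)|(h[:,:,0]>172))&(h[:,:,1]>130)&(h[:,:,2]>60)
    for q in blobs(m,6,900):
        yy,xx=np.nonzero(q)
        if xx.mean()<200: print(q.sum(),xx.min(),xx.max(),yy.min(),yy.max(),xx.mean().round(1),yy.mean().round(1))
```

```text
t 52.0 tcp [0.5094 0.3903 0.1809] w 21.3 F [-4.2  1.1  8.8]
[0.60997489 0.3610233 ] [array([104.8, 181. ]), array([133.3, 329.5])]
29 98 109 179 183 104.0 180.9
71 149 158 339 347 153.2 343.1
```

Emit:
{"fn": "servo_tool", "kwargs": {"commands": [[[1,-0.1,-9.3,2,0,0,-0.0286],[1,-0.5,-18.6,4,0,0,-0.0572],[1,-1.2,-27.8,4,0,0,-0.0857],[1,-2.1,-37,4,0,0,-0.1143],[1,-2.1,-37,4,0,0,-0.1143]]]}}

```text
time_s: 52.65
tcp_pos: [0.5012, 0.3531, 0.1769]
ee_rot: [[-0.987, 0.158, 0.002], [0.158, 0.987, 0.001], [-0.002, 0.002, -1.0]]
wrist_force: [-4.5, -0.3, 8.5]
gripper_width: 0.248
gripper_force: 30.0
```

Emit:
{"fn": "servo_tool", "kwargs": {"commands": [[[1,-0.1,-9.3,0,0,0,-0.0286],[1,-0.5,-18.6,0,0,0,-0.0572],[1,-1.2,-27.8,0,0,0,-0.0857],[1,-2.1,-37,0,0,0,-0.1143],[1,-2.1,-37,0,0,0,-0.1143]]]}}

```text
time_s: 53.15
tcp_pos: [0.4974, 0.3159, 0.1767]
ee_rot: [[-0.999, 0.045, 0.002], [0.045, 0.999, 0.001], [-0.002, 0.001, -1.0]]
wrist_force: [-4.9, 0.4, 9.3]
gripper_width: 0.251
gripper_force: 30.0
```

Emit:
{"fn": "servo_tool", "kwargs": {"commands": [[[1,-0.1,-9.3,0,0,0,-0.0286],[1,-0.5,-18.6,0,0,0,-0.0572],[1,-1.2,-27.8,0,0,0,-0.0857],[1,-2.1,-37,0,0,0,-0.1143],[1,-2.1,-37,0,0,0,-0.1143]]]}}

```text
time_s: 53.65
tcp_pos: [0.4979, 0.2787, 0.1766]
ee_rot: [[-0.998, -0.069, 0.001], [-0.069, 0.998, 0.0], [-0.002, 0.0, -1.0]]
wrist_force: [-4.5, -0.6, 9.8]
gripper_width: 0.252
gripper_force: 30.0
```

Run:
```python
from h import *
plan([]); T=r.capture("top");S=r.capture("side"); s=r.sense()
R=np.array(s["ee_rot"]); p=np.array(s["tcp_pos"]); d=p[:2]-[.8216,.3009]; j=np.arctan2(d[1],d[0]); print(np.hypot(*d),np.degrees(j)%360,np.degrees(np.arctan2(R[1,1],R[0,1])))
z=p[2]-.3213+.232
seat=np.array([.8216,.3009])+.22*np.array([np.cos(j),np.sin(j)]); yv=np.array([np.sin(j),-np.cos(j)])
print("seat",seat,z); b=np.array([.5995,.261]); print("lateral to go (mm, +y of jib to wire)",(b-seat)@yv*1e3)
for c in(T,S):
    print([proj(c,[[*(seat+yv*k),z+dz]])[0].round(1).tolist() for k,dz in((-.0145,.01),(0,-.01),(.0145,.01))])
    h=cv2.cvtColor(c["pixels"],cv2.COLOR_RGB2HSV); m=((h[:,:,0]<8)|(h[:,:,0]>172))&(h[:,:,1]>130)&(h[:,:,2]>60)
    for q in blobs(m,6,900):
        yy,xx=np.nonzero(q)
        if xx.mean()<200: print(q.sum(),xx.min(),xx.max(),yy.min(),yy.max(),xx.mean().round(1),yy.mean().round(1))
```

```text
t 53.6 tcp [0.4979 0.2787 0.1766] w 21.9 F [-4.5 -0.6  9.8]
0.3245027682105165 183.8194556392594 93.96378067689427
seat [0.60208864 0.2862452 ] 0.08718238022579952
lateral to go (mm, +y of jib to wire) -25.016694368646935
[[139.4, 183.1], [135.9, 184.8], [127.7, 183.9]]
31 126 139 183 186 133.6 184.4
[[165.2, 301.5], [162.4, 311.5], [156.3, 310.3]]
```

Emit:
{"fn": "servo_tool", "kwargs": {"commands": [[[1,-0.1,-7.6,0,0,0,-0.0234],[1,-0.3,-15.2,0,0,0,-0.0468],[1,-0.8,-22.8,0,0,0,-0.07],[1,-1.4,-30.4,0,0,0,-0.0936],[1,-2.2,-38,0,0,0,-0.117]]]}}

```text
time_s: 54.25
tcp_pos: [0.5027, 0.2415, 0.1763]
ee_rot: [[-0.983, -0.186, 0.001], [-0.186, 0.983, 0.0], [-0.001, 0.0, -1.0]]
wrist_force: [-3.9, 0.2, 9.7]
gripper_width: 0.247
gripper_force: 30.0
```

Run:
```python
from h import *
T=r.capture("top");S=r.capture("side"); s=r.sense(); plan([])
p=np.array(s["tcp_pos"]); d=p[:2]-[.8216,.3009]; j=np.arctan2(d[1],d[0]); z=p[2]-.3213+.232
seat=np.array([.8216,.3009])+.22*np.array([np.cos(j),np.sin(j)]); yv=np.array([np.sin(j),-np.cos(j)]); print(np.degrees(j)%360,seat,z,(np.array([.5995,.261])-seat)@yv*1e3)
for c in (T,S):
    h=cv2.cvtColor(c["pixels"],cv2.COLOR_RGB2HSV); m=((h[:,:,0]<8)|(h[:,:,0]>172))&(h[:,:,1]>120)&(h[:,:,2]>50)
    for q in blobs(m,4,900):
        yy,xx=np.nonzero(q)
        if xx.mean()<200: print(q.sum(),xx.min(),xx.max(),yy.min(),yy.max())
    m=(h[:,:,0]>105)&(h[:,:,0]<125)&(h[:,:,1]>130)
    for q in blobs(m,60,3000):
        yy,xx=np.nonzero(q)
        if xx.mean()<220: print("blue",q.sum(),xx.mean().round(1),yy.mean().round(1))
np.save("side_before.npy",S["pixels"])
```

```text
t 54.4 tcp [0.5028 0.241  0.1764] w 21.4 F [-3.3 -0.5  8.4]
190.64850302560214 [0.60538856 0.26024766] 0.08712581343131781 1.8274947776703043
24 143 151 181 185
6 139 141 232 234
blue 102 149.8 165.7
blue 72 149.3 178.4
blue 271 96.2 254.2
68 162 174 293 305
5 154 156 297 299
blue 70 152.6 305.6
blue 201 186.2 320.0
blue 607 176.1 400.7
```

The hook is under the bail: the tip works out to about 20 mm right of the wire and there is no contact force. I let it rise slowly.

Emit:
{"fn": "servo_tool", "kwargs": {"commands": [[[1,0,0,-5,0,0,0],[1,0,0,-11,0,0,0],[1,0,0,-17,0,0,0],[1,0,0,-22,0,0,0],[1,0,0,-26,0,0,0]]]}}

```text
time_s: 54.85
tcp_pos: [0.5026, 0.2416, 0.2025]
ee_rot: [[-0.983, -0.185, 0.002], [-0.185, 0.983, 0.0], [-0.002, -0.0, -1.0]]
wrist_force: [-3.6, -1.0, 7.4]
gripper_width: 0.248
gripper_force: 30.0
```

Emit:
{"fn": "servo_tool", "kwargs": {"commands": [[[1,0,0,-3,0,0,0],[1,0,0,-6,0,0,0],[1,0,0,-10,0,0,0],[1,0,0,-15,0,0,0],[1,0,0,-20,0,0,0]]]}}

```text
time_s: 55.35
tcp_pos: [0.5026, 0.2417, 0.2209]
ee_rot: [[-0.983, -0.185, 0.0], [-0.185, 0.983, 0.0], [-0.0, -0.0, -1.0]]
wrist_force: [-0.8, -1.0, 3.9]
gripper_width: 0.247
gripper_force: 30.0
```

```bash
cat > blue.py <<'E'
from h import *
T=r.capture("top");S=r.capture("side"); plan([])
for c in (T,S):
    h=cv2.cvtColor(c["pixels"],cv2.COLOR_RGB2HSV)
    m=(h[:,:,0]>105)&(h[:,:,0]<125)&(h[:,:,1]>130)
    for q in blobs(m,30,3000):
        yy,xx=np.nonzero(q)
        if xx.mean()<220: print("blue",q.sum(),xx.mean().round(1),yy.mean().round(1))
    m=((h[:,:,0]<8)|(h[:,:,0]>172))&(h[:,:,1]>120)&(h[:,:,2]>50)
    for q in blobs(m,4,900):
        yy,xx=np.nonzero(q)
        if xx.mean()<200: print("red",q.sum(),xx.min(),xx.max(),yy.min(),yy.max())
E
python3 blue.py
```

```text
t 55.5 tcp [0.5026 0.2417 0.2215] w 22.0 F [-2.7  0.4  6.6]
blue 114 146.5 160.4
blue 82 147.4 173.5
blue 359 92.9 251.9
red 16 142 146 178 181
red 12 132 137 180 181
red 5 134 137 231 232
blue 84 146.6 296.6
blue 97 159.3 300.9
blue 209 181.5 316.7
blue 605 176.0 400.7
red 53 157 165 277 292
red 27 166 171 281 287
red 7 149 152 288 292
```

The driver is lifting with the hook: blue rises in the side view and the load falls. I continue to the top.

Emit:
{"fn": "servo_tool", "kwargs": {"commands": [[[1,0,0,-6,0,0,0],[1,0,0,-12,0,0,0],[1,0,0,-18,0,0,0],[1,0,0,-24,0,0,0],[1,0,0,-30,0,0,0]]]}}

```text
time_s: 55.95
tcp_pos: [0.5026, 0.2417, 0.2508]
ee_rot: [[-0.983, -0.185, 0.0], [-0.185, 0.983, 0.0], [-0.0, 0.0, -1.0]]
wrist_force: [-0.5, -1.1, 3.4]
gripper_width: 0.247
gripper_force: 30.0
```

Emit:
{"fn": "servo_tool", "kwargs": {"commands": [[[1,0,0,-7,0,0,0],[1,0,0,-14,0,0,0],[1,0,0,-21,0,0,0],[1,0,0,-28,0,0,0],[1,0,0,-35,0,0,0]]]}}

```text
time_s: 56.45
tcp_pos: [0.5026, 0.2418, 0.2859]
ee_rot: [[-0.983, -0.185, 0.0], [-0.185, 0.983, 0.0], [-0.0, 0.0, -1.0]]
wrist_force: [0.0, -0.2, 3.3]
gripper_width: 0.248
gripper_force: 30.0
```

Emit:
{"fn": "servo_tool", "kwargs": {"commands": [[[1,0,0,-7,0,0,0],[1,0,0,-14,0,0,0],[1,0,0,-21,0,0,0],[1,0,0,-27,0,0,0],[1,0,0,-31,0,0,0]]]}}

```text
time_s: 56.95
tcp_pos: [0.5026, 0.2418, 0.317]
ee_rot: [[-0.983, -0.185, 0.0], [-0.185, 0.983, 0.0], [-0.0, 0.0, -1.0]]
wrist_force: [-1.1, -0.6, 2.5]
gripper_width: 0.244
gripper_force: 30.0
```

Emit:
{"fn": "servo_tool", "kwargs": {"commands": [[[1,0,0,-1,0,0,0],[1,0,0,-2,0,0,0],[1,0,0,-2,0,0,0],[1,0,0,-2,0,0,0],[1,0,0,-2,0,0,0]]]}}

```text
time_s: 57.45
tcp_pos: [0.5026, 0.2417, 0.3181]
ee_rot: [[-0.983, -0.185, -0.0], [-0.185, 0.983, -0.0], [0.0, -0.0, -1.0]]
wrist_force: [-0.4, -0.3, 2.9]
gripper_width: 0.249
gripper_force: 30.0
```

```bash
python3 blue.py
```

```text
t 57.5 tcp [0.5026 0.2418 0.3181] w 21.6 F [-0.4  0.2  2.9]
blue 143 135.5 152.3
blue 95 136.3 166.6
blue 456 91.8 248.7
red 21 129 134 170 174
red 18 118 125 172 174
red 8 119 125 228 229
blue 95 138.6 269.1
blue 109 151.6 273.5
blue 234 175.5 288.6
blue 603 176.1 400.7
red 89 149 158 239 262
red 34 159 162 247 257
red 6 141 143 260 264
```

Emit:
{"fn": "servo_tool", "kwargs": {"commands": [[[0.6,0,0,-1,0,0,0],[0.5,0,0,-2,0,0,0],[0.3,0,0,-2,0,0,0],[0.2,0,0,-2,0,0,0],[0.2,0,0,-2,0,0,0]]]}}

```text
time_s: 58.05
tcp_pos: [0.5025, 0.2418, 0.32]
ee_rot: [[-0.983, -0.185, -0.0], [-0.185, 0.983, -0.0], [0.0, -0.0, -1.0]]
wrist_force: [-0.4, -0.2, 0.4]
gripper_width: 0.619
gripper_force: 0.0
```

Emit:
{"fn": "servo_tool", "kwargs": {"commands": [[[0,0,0,0,0,0,0],[0,0,0,0,0,0,0],[0,0,0,0,0,0,0],[0,0,0,-15,0,0,0],[0,0,0,-35,0,0,0]]]}}

```text
time_s: 58.55
tcp_pos: [0.5021, 0.2414, 0.3546]
ee_rot: [[-0.983, -0.185, -0.002], [-0.185, 0.983, -0.002], [0.003, -0.001, -1.0]]
wrist_force: [-0.4, -0.2, 0.4]
gripper_width: 0.986
gripper_force: 0.0
```

Emit:
{"fn": "servo_tool", "kwargs": {"commands": [[[0,0,0,-30,0,0,0],[0,20,0,-45,0,0,0],[0,60,0,-45,0,0,0],[0,90,0,-45,0,0,0],[0,100,0,-45,0,0,0]]]}}

```text
time_s: 59.05
tcp_pos: [0.4024, 0.2225, 0.4014]
ee_rot: [[-0.983, -0.186, 0.001], [-0.186, 0.983, 0.002], [-0.002, 0.001, -1.0]]
wrist_force: [0.4, 1.1, 0.4]
gripper_width: 0.995
gripper_force: 0.0
```

Emit:
{"fn": "servo_tool", "kwargs": {"commands": [[[0,0,-40,0,0,0,0],[0,0,-80,0,0,0,0],[0,0,-120,0,0,0,0],[0,0,-160,0,0,0,0],[0,0,-200,0,0,0,0]]]}}

```text
time_s: 59.55
tcp_pos: [0.4417, 0.0252, 0.4004]
ee_rot: [[-0.983, -0.185, 0.001], [-0.185, 0.983, 0.0], [-0.001, -0.0, -1.0]]
wrist_force: [0.8, 0.4, 0.5]
gripper_width: 0.999
gripper_force: 0.0
```

Emit:
{"fn": "servo_tool", "kwargs": {"commands": [[[0,0,-40,0,0,0,0],[0,0,-80,0,0,0,0],[0,0,-120,0,0,0,0],[0,0,-160,0,0,0,0],[0,0,-200,0,0,0,0]]]}}

```text
time_s: 60.05
tcp_pos: [0.4786, -0.1718, 0.4001]
ee_rot: [[-0.983, -0.184, 0.0], [-0.184, 0.983, -0.0], [-0.0, -0.0, -1.0]]
wrist_force: [1.7, 1.0, 1.0]
gripper_width: 1.001
gripper_force: 0.0
```

```bash
python3 blue.py
python3 - <<'E'
from h import *
T=r.capture("top");S=r.capture("side")
z=lambda c,b:cv2.resize(c["pixels"][b[1]:b[3],b[0]:b[2],::-1],(400,int(400*(b[3]-b[1])/(b[2]-b[0]))),interpolation=cv2.INTER_CUBIC)
np.save("fin.npy",0); cv2.imwrite("pics/c8.png",np.hstack([z(T,(60,100,380,240)),z(S,(60,170,380,310))]))
# nest & caps
h=cv2.cvtColor(T["pixels"],cv2.COLOR_RGB2HSV); m=((h[:,:,0]>45)&(h[:,:,0]<80)&(h[:,:,1]>100)&(h[:,:,2]>40)); yy,xx=np.nonzero(m); ok=(yy>140)&(yy<225)&(xx>200)&(xx<330)
print("nest u",xx[ok].min(),xx[ok].max())
o=-T["R"].T@T["t"]; n=np.array(NEST); 
f=lambda x:np.array(x)+(o[:2]-np.array(x))*(.022/(o[2]-.03))
for x in dots(T): print((fr(4.4).T@(f(x[0])-n[:2])*1e3).round(1),x[2])
E
```

```text
t 60.1 tcp [ 0.4789 -0.1735  0.399 ] w 87.1 F [-0.4  0.4 -0.6]
blue 144 135.0 152.1
blue 98 135.6 166.1
blue 202 137.5 195.0
blue 504 91.9 247.1
red 18 117 124 171 174
red 20 129 134 170 174
red 24 118 127 227 229
blue 98 138.4 268.2
blue 108 151.4 272.4
blue 233 175.1 287.9
blue 577 176.3 400.5
red 84 148 157 239 261
red 34 159 162 246 255
nest u 235 286
```

Emit:
{"fn": "servo_tool", "kwargs": {"commands": [[[0,20,-45,0,0,0,0],[0,40,-90,0,0,0,0],[0,60,-140,0,0,0,0],[0,80,-190,0,0,0,0],[0,100,-230,0,0,0,0]]]}}

```text
time_s: 60.75
tcp_pos: [0.4233, -0.4126, 0.4005]
ee_rot: [[-0.982, -0.187, 0.001], [-0.187, 0.982, -0.0], [-0.001, -0.0, -1.0]]
wrist_force: [1.5, 0.0, -0.4]
gripper_width: 1.002
gripper_force: 0.0
```

Emit:
{"fn": "servo_tool", "kwargs": {"commands": [[[0,0,0,0,0,0,0],[0,0,0,0,0,0,0],[0,0,0,0,0,0,0],[0,0,0,0,0,0,0],[0,0,0,0,0,0,0]]]}}

```text
time_s: 61.25
tcp_pos: [0.4236, -0.4108, 0.4009]
ee_rot: [[-0.982, -0.187, 0.001], [-0.187, 0.982, -0.0], [-0.001, -0.001, -1.0]]
wrist_force: [0.2, -0.8, -0.6]
gripper_width: 0.998
gripper_force: 0.0
```

Run:
```python
from h import *
T=r.capture("top");S=r.capture("side"); plan([])
def bl(c):
    h=cv2.cvtColor(c["pixels"],cv2.COLOR_RGB2HSV); m=(h[:,:,0]>105)&(h[:,:,0]<125)&(h[:,:,1]>130); o=[]
    for q in blobs(m,60,450):
        yy,xx=np.nonzero(q)
        if xx.mean()<220: o.append(np.array([xx.mean(),yy.mean()]))
    return o
a,b=bl(T),bl(S); print(np.round(a,1).tolist(),np.round(b,1).tolist())
for x,y in zip(sorted(a,key=lambda u:u[1]),sorted(b,key=lambda u:u[1])): print(*tri([T,S],[x,y]))
j=np.radians(190.65); seat=np.array([.8216,.3009])+.22*np.array([np.cos(j),np.sin(j)]); print("seat",seat,.232)
h=cv2.cvtColor(T["pixels"],cv2.COLOR_RGB2HSV); m=((h[:,:,0]>45)&(h[:,:,0]<80)&(h[:,:,1]>100)&(h[:,:,2]>40)); yy,xx=np.nonzero(m); ok=(yy>140)&(yy<225)&(xx>200)&(xx<330)
print("nest u",xx[ok].min(),xx[ok].max())
o=-T["R"].T@T["t"]; n=np.array(NEST); f=lambda x:np.array(x)+(o[:2]-np.array(x))*(.022/(o[2]-.03))
p=T["pixels"]; w=(h[:,:,1]>90)&(h[:,:,0]>10)&(h[:,:,0]<28)&(h[:,:,2]>130)
for q in blobs(w,2,40):
    yy,xx=np.nonzero(q); X=unproj(T,[xx.mean(),yy.mean()],.052)[0][:2]; L=fr(4.4).T@(X-n[:2])*1e3
    if abs(L[0])<70 and -60<L[1]<170: print("dot",L.round(1),q.sum())
m=((h[:,:,0]<8)|(h[:,:,0]>172))&(h[:,:,1]>130)&(h[:,:,2]>70)
for q in blobs(m,15,900):
    yy,xx=np.nonzero(q)
    if xx.mean()>300: print("red",q.sum(),xx.mean(),yy.mean(),rect(q)[1])
```

```text
t 61.4 tcp [ 0.4234 -0.4111  0.4007] w 87.1 F [-0.9  0.4  0.1]
[[135.1, 152.1], [136.1, 166.1], [137.2, 195.0]] [[138.4, 268.2], [151.4, 272.4], [174.9, 288.0]]
[0.67049522 0.2679243  0.16327837] 1.951642499348992
[0.63517455 0.26262834 0.16576543] 1.2662799230190274
[0.56744289 0.26094384 0.15448622] 0.8791146484532533
seat [0.60538962 0.26024201] 0.232
nest u 235 290
dot [-35.3  39.6] 4
dot [-35.2 111.8] 3
red 136 349.8529411764706 173.11764705882354 ((349.5943603515625, 173.33018493652344), (7.28010892868042, 19.367835998535156), 74.05460357666016)
```

Run:
```python
from h import *
T=r.capture("top")
print("driver piece before/after",[unproj(T,u,z)[0].round(4).tolist() for u,z in(((149.8,165.7),.062),((135.1,152.1),.168),((149.3,178.4),.062),((136.1,166.1),.168))])
h=cv2.cvtColor(T["pixels"],cv2.COLOR_RGB2HSV); n=np.array(NEST); c=n[:2]+fr(4.4)@[0,.0755]
for i in range(4):
    P=pock(i,(*c,4.4)); u=proj(T,[[*P,.052]])[0]; yy,xx=np.mgrid[:420,:560]; near=np.hypot(xx-u[0],yy-u[1])<5
    w=np.clip(h[:,:,1].astype(float)-50,0,None)*near*(h[:,:,0]<35); d=np.array([(w*xx).sum(),(w*yy).sum()])/w.sum(); print(i,u.round(1),d.round(1),"local mm",(fr(4.4).T@(unproj(T,d,.052)[0][:2]-P)*1e3).round(1))
```

```text
driver piece before/after [[0.6537, 0.2566, 0.062], [0.6656, 0.2633, 0.168], [0.6208, 0.2571, 0.062], [0.6321, 0.26, 0.168]]
0 [245.7 169.3] [246.5 168.9] local mm [ 0.9 -2.1]
1 [275.2 167. ] [275.6 167. ] local mm [-0.1 -1.1]
2 [277.3 194.7] [276.7 194.4] local mm [0.8 1.7]
3 [247.7 197. ] [248.3 196.7] local mm [ 0.7 -1.6]
```

Run:
```python
from station import r
print(r.finish_job())
```

```text
the job is handed in; nothing more can be done
None
```

I handed the job in at about 61 s of the 210 s. By my camera checks, all four caps are seated and the nest is home with the handle folded flat. The driver hangs about 0.11 m up on the drawn-up hook, and the arm never went near the jar after the start. The hand-in gave no verdict.

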